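# Rack the wet varnish brushes over the drip tray

## Task

Clean up after varnishing: take the dust cover off the deep tin and lay it flat on the bare bench, knob up, clear of the tin and tray; stand every brush lying on the bench handle down in the tin, leaning on the side where the drip tray is so that its bristles hang out over the tray. Stand both stirring paddles upright in the wooden holder, one to a cell, blade up. Leave the other things on the bench as they are.

Things in the scene. Friction and masses are not known exactly. Their poses are not given: they have to be found in the camera images.
- tin: Fixed deep sheet-metal tin, 72 (x) x 166 (y) x 108 high, walls and floor 2 thick; two walls across y (at y = +-27.5, 98 high) make three deep open cells, 68 (x) x 53 (y), at y = -54.5, 0, +54.5; a brush goes in any. A shallow drip tray, 100 (x) x 176 (y), rim 12 high, joins its foot on ONE long side, +x, out to x = +137. Origin: middle of the tin's underside (not the tray's); z up.
- cover: Loose metal dust cover lying on the tin at the start, 76 (x) x 170 (y) plate 4 thick (8 to 12 above its origin), under it a loose-fitting locating block 56 x 150 x 8 that drops into the tin's mouth (so the plate sits on the rim), on top a black round knob 28 dia, 22 to 46 above the origin, on a 14 dia neck. Origin: middle of the underside of the locating block; z up through the knob. 150 g.
- holder: Wooden holder cup, fixed to the bench, 42 (its x) x 102 (its y) x 88 high, outer walls and floor 5 thick, with two square cells, each 32 x 32 and 83 deep, centred at y = +30 and -30, and solid wood between. Origin: middle of its underside; z up.
- brush0: Paint brush, lying flat on the bench at the start (may be absent): 200 long along its x, 16 thick (z 0 to 16), square wooden handle 18 wide from x = -100 to +30, metal ferrule 24 wide from +30 to +60, dark bristles (rigid) 24 wide, 14 thick, from +60 to +100. Origin: middle of its length, on its underside. 55 to 90 g, balanced near the middle.
- brush1: Paint brush, lying flat on the bench at the start (may be absent): 200 long along its x, 16 thick (z 0 to 16), square wooden handle 18 wide from x = -100 to +30, metal ferrule 24 wide from +30 to +60, dark bristles (rigid) 24 wide, 14 thick, from +60 to +100. Origin: middle of its length, on its underside. 55 to 90 g, balanced near the middle.
- brush2: Paint brush, lying flat on the bench at the start (may be absent): 200 long along its x, 16 thick (z 0 to 16), square wooden handle 18 wide from x = -100 to +30, metal ferrule 24 wide from +30 to +60, dark bristles (rigid) 24 wide, 14 thick, from +60 to +100. Origin: middle of its length, on its underside. 55 to 90 g, balanced near the middle.
- paddle0: Wooden stirring paddle, lying flat on the bench at the start: 200 long along its x, square shaft 18 wide and 16 thick (z 0 to 16) from x = -100 to +65, then a flat wider blade 32 wide, 10 thick to +100 (the wet end). Origin: middle of its length, on the underside of the shaft. 48 to 78 g, balanced near the middle.
- paddle1: Wooden stirring paddle, lying flat on the bench at the start: 200 long along its x, square shaft 18 wide and 16 thick (z 0 to 16) from x = -100 to +65, then a flat wider blade 32 wide, 10 thick to +100 (the wet end). Origin: middle of its length, on the underside of the shaft. 48 to 78 g, balanced near the middle.
- brush0_foot (a point): Middle of the handle end (dry end) of brush0, at x = -100, z = 8.
- brush0_tip (a point): Middle of the wet end (bristles) of brush0, at x = +100, z = 8.
- brush1_foot (a point): Middle of the handle end (dry end) of brush1, at x = -100, z = 8.
- brush1_tip (a point): Middle of the wet end (bristles) of brush1, at x = +100, z = 8.
- brush2_foot (a point): Middle of the handle end (dry end) of brush2, at x = -100, z = 8.
- brush2_tip (a point): Middle of the wet end (bristles) of brush2, at x = +100, z = 8.
- paddle0_foot (a point): Middle of the handle end (dry end) of paddle0, at x = -100, z = 8.
- paddle0_tip (a point): Middle of the wet end (blade) of paddle0, at x = +100, z = 8.
- paddle1_foot (a point): Middle of the handle end (dry end) of paddle1, at x = -100, z = 8.
- paddle1_tip (a point): Middle of the wet end (blade) of paddle1, at x = +100, z = 8.
- jar: Bystander: closed glass screw jar, 70 dia x 60 tall. Leave it where it is.
- tape: Bystander: grey tape measure, 70 x 65 x 35. Leave it where it is.
- sander: Bystander: cork sanding block with wooden back, 60 x 110 x 34. Leave it where it is.
- wax: Bystander: flat round tin of wax with dark lid, 90 dia x 40 tall. Leave it where it is.
- mug: Bystander: white mug, 84 dia x 95 tall. Leave it where it is.
- hammer: Bystander: claw hammer lying on the bench. Leave it where it is.
There are look-alikes about, which are no part of the job. What is shaped like the cover but turquoise is not meant. Leave any red look-alike of the paddle0 alone.

How it is judged:
At the end, for the whole second after the job is handed in: Brushes: handle end in the tin (z < 30 mm), tip beyond the tray-side wall (tin x > 36 mm) and over 150 mm up. Paddles: shaft end in the holder (z < 30 mm), tip over 170 mm up. Cover flat on the bench, knob up (z < 10 mm, tilt < 0.1), over 120 mm from the tin. All at rest (z of each of brush0_foot, brush1_foot, brush2_foot in the frame of tin below 0.03 m and x of brush0_foot in the frame of tin between -0.036 and 0.036 m and y of brush0_foot in the frame of tin between -0.083 and 0.083 m and x of each of brush0_tip, brush1_tip, brush2_tip in the frame of tin above 0.036 m and z of each of brush0_tip, brush1_tip, brush2_tip in the frame of tin above 0.15 m and x of brush1_foot in the frame of tin between -0.036 and 0.036 m and y of brush1_foot in the frame of tin between -0.083 and 0.083 m and x of brush2_foot in the frame of tin between -0.036 and 0.036 m and y of brush2_foot in the frame of tin between -0.083 and 0.083 m and z of each of paddle0_foot, paddle1_foot in the frame of holder below 0.03 m and x of paddle0_foot in the frame of holder between -0.021 and 0.021 m and y of paddle0_foot in the frame of holder between -0.051 and 0.051 m and height (world z) of each of paddle0_tip, paddle1_tip above 0.17 m and x of paddle1_foot in the frame of holder between -0.021 and 0.021 m and y of paddle1_foot in the frame of holder between -0.051 and 0.051 m and linear speed of each of brush0, brush1, brush2, cover below 0.03 m/s and linear speed of each of paddle0, paddle1 below 0.06 m/s and height (world z) of cover below 0.01 m and angle between cover's own z axis and vertical below 0.1 rad and horizontal distance between cover and tin above 0.12 m); the robot touches nothing.
It fails at once if one of the bystanders (jar, tape, sander, wax, mug, hammer) is shoved more than 5 cm (distance of any of jar, tape, sander, wax, mug, hammer from where it was at the start of the episode above 0.05 m).
Of brush0, brush1, brush2 only 2 to 3 are there at a start; the rules pass over those that are not, and their reading is None.
At some moment in a run one of brush0, brush1, brush2, paddle0, paddle1 may be knocked a few centimetres aside while the robot is not near it.
Once in a run the grip may slacken for a moment while it holds something.
It also fails if it takes over 210 s, if anything falls off the work surface, if the arm or the gripper's body presses on something with over 40 N, if the wrist force passes 120 N, or if a joint passes its speed limit or range.

## Robot

A 7-joint arm with a two-finger parallel gripper is mounted at the origin on the work surface. World frame = base frame: x ahead of the robot, y to its left, z up, the work surface at z = 0. Lengths are in m, angles in rad, forces in N, time in s.
With the tool pointing down it reaches from about 0.425 to 0.825 m from the base axis. Payload 3.6 kg.
Tool frame: the origin (TCP) lies at the very end of the fingers, on their centre line; the grasp point (between the pads) lies 19 mm behind it (ctrl.grasp_offset is the distance from the TCP to the grasp point, in m); z points along the fingers, y is the direction in which the jaws open and shut (so a half turn about z gives the same grasp; the last joint's range is limited). The gripper opens to 85 mm and grips with 20 to 120 N. Pads are 22 mm wide; open, the fingers measure 114 mm over their backs; the gripper's body (76 mm by 85 mm) begins 54 mm behind the grasp point. The pads swing forward as they close: fully open they stand 13 mm farther back than shut.
Start: joints at [1.2, 0.615, -0.013, 1.423, 0.008, 1.103, -0.04], TCP at [0.22, -0.612, 0.231] pointing down, gripper open.
Joint ranges: [-3.12, 3.12], [-0.3, 2.06], [-1.34, 1.32], [0.26, 2.42], [-1.36, 4.5], [0.01, 1.98], [-2.84, 2.84]. Speed limits (rad/s): [2.79, 2.79, 3.14, 3.14, 3.14, 3.14, 3.14].

## Interface

Orientations are given as a rotation vector (axis times angle).
In Python, from plant import ctrl, optics, job gives the robot as it stands.
- The arm moves only by the tool servo_tool, never from a script. Its arguments are lists of equal length, an entry for each row: "twist": the turn, a rotation vector about the tool's x, y, z in rad, a list of three; "delta_pos": the shift along the tool's x, y, z in m, a list of three; "fingers": the gripper's target within -1 to 1 (fully open at 1, half-way at 0, shut at -1). A call has 1 to 12 rows; each row is the pose to reach, as a shift and turn from the pose measured when the call began, along the tool's axes at that moment; what a row does not reach only later rows make up. A row lasts 1/10 s, in which the tool goes at most 50 mm and 8.59 degrees, less where a joint would pass 70% of its speed; a pose out of reach is approached as far as the arm can. A call with a gripper value outside its range is refused whole. The fingers move at their own pace and stop on an object; the grip force is fixed at half the most. Time passes only in rows, so rows that repeat a pose let the fingers close. It gives the time, the measured TCP pose, the force and the opening at its end, in the units of the state.
- ctrl.read_state(): the state, without advancing time (a new reading comes with each control period).
- optics.read_camera(name): name is "scene" or "top" or "wrist"; returns the picture (420x560x3 uint8, blue, green, red); there is no depth.
- optics.camera_model(name): a dict with "fx", "fy", "cx", "cy" (pixels), "extrinsics" (4x4, takes a point from camera to world coordinates). Camera axes: x right, y up, looking along -z (the intrinsics and any distortion apply to the point x, -y, -z); pixel columns grow to the right and rows downward; lengths in m; the calibration is good to about 2 mm. A picture is of the moment at which its call begins: read the wrist's pose just before it. camera_model takes no time and is no camera call; for the wrist camera it gives the pose at the moment of the call.
- job.job_done(): hands the job in, once; it reports no verdict.
The state is a dict: "clock": time; "joint_pos": joint angles; "dq": joint speeds; "effort": joint torques, N m; "eef_pos": TCP position; "tcp_rot": TCP orientation; "ft_force": force on the tool from outside, world axes, zero at the start; "wrist_torque": the same for the moment, N m; "gripper_width": finger opening in m.
Only numpy, scipy, OpenCV 4.12 (cv2) and the standard library are available. Lean on these libraries where they do the work, as an engineer would, in place of code of your own. Each camera call takes 0.05 s, during which the arm holds its last target. There are 200 camera calls.

## Working session

There is one attempt and no reset: what is moved stays moved. The work goes in short steps, Python scripts to look and compute and a tool call to move; the robot and the scene stay as the last step left them, time stands still between calls to the robot, and variables do not carry over. Pictures are saved under pics/ and viewed, about 12 in all and at most 16, crops included, and the job is handed in when it is done.

Besides the shell and the picture viewer there is one more tool, called as a command line: name --argument value ..., lists and objects as JSON in quotes. servo_tool: Moves the arm, as the interface text tells. Its arguments: {"type":"object","properties":{"twist":{"type":"array","items":{"type":"array","items":{"type":"number"}}},"delta_pos":{"type":"array","items":{"type":"array","items":{"type":"number"}}},"fingers":{"type":"array","items":{"type":"number"}}},"required":["twist","delta_pos","fingers"]}

```bash
ls; mkdir -p pics; python3 - <<'E'
from plant import ctrl,optics
import cv2
for n in("top","scene"):
    im=optics.read_camera(n); cv2.imwrite(f"pics/{n}0.png",im)
    m=optics.camera_model(n); print(n,m)
print(ctrl.read_state(),ctrl.grasp_offset)
E
```

```text
pics
top {'fx': 385.4530308047387, 'fy': 385.4530308047387, 'cx': 286.8697792086215, 'cy': 212.9790926490585, 'extrinsics': array([[-0.00730237,  0.98525511, -0.17093581,  0.28094178],
       [-0.99995888, -0.00811409, -0.00405055,  0.01234344],
       [-0.00537781,  0.1708992 ,  0.98527384,  1.22423992],
       [ 0.        ,  0.        ,  0.        ,  1.        ]])}
scene {'fx': 393.9282466761102, 'fy': 393.9282466761102, 'cx': 281.36239808261894, 'cy': 209.75675424681071, 'extrinsics': array([[-0.49112228, -0.57216967,  0.65682629,  1.28741214],
       [ 0.87096057, -0.30951207,  0.38161493,  0.50716444],
       [-0.01505283,  0.7594894 ,  0.6503455 ,  0.90522186],
       [ 0.        ,  0.        ,  0.        ,  1.        ]])}
{'clock': 0.1, 'joint_pos': array([ 1.19949988,  0.61579534, -0.01261031,  1.42473121,  0.00810091,
        1.10338581, -0.04036504]), 'dq': array([-3.73525233e-04, -2.58526228e-03,  2.00074447e-03, -2.69960188e-03,
        6.13384675e-04, -1.15955087e-03, -4.19759548e-05]), 'effort': array([ 1.12487814e-03, -4.70386577e+01,  2.60318611e-01, -1.71571702e+01,
        1.01120913e-02,  5.84513764e-03, -1.15105723e-05]), 'eef_pos': array([ 0.21948233, -0.61110348,  0.23027409]), 'tcp_rot': array([-3.09279926e+00, -5.38691545e-01,  6.60084012e-04]), 'ft_force': array([-0.88313187,  0.92956588, -0.86605108]), 'wrist_torque': array([ 0.04560399, -0.0447576 ,  0.01150892]), 'gripper_width': 0.08534403407125052} 0.0187
```

View pics/top0.png

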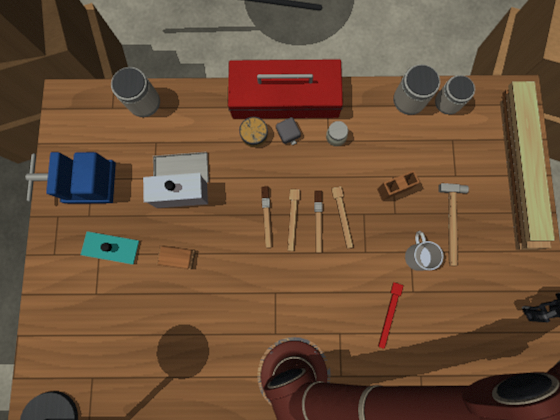

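View pics/scene0.png

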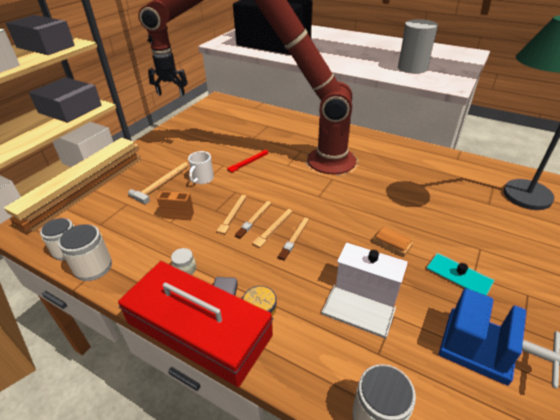

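Top view: brushes (dark tips) at columns ~266 and ~319, paddles at ~294 and ~342, tin with cover at (175,190) and its tray on the far (+x) side, holder at (401,186). There are only two brushes; the red paddle (390,315) and turquoise cover (110,247) are look-alikes. The scene view agrees.

```bash
cat > h.py <<'E'
import numpy as np, cv2
from scipy.spatial.transform import Rotation as R
from plant import ctrl,optics,job
def cast(m,px,z):
    px=np.atleast_2d(np.float64(px)); E=m["extrinsics"]
    d=np.c_[(px[:,0]-m["cx"])/m["fx"],-(px[:,1]-m["cy"])/m["fy"],-np.ones(len(px))]@E[:3,:3].T
    o=E[:3,3]; z=np.broadcast_to(z,(len(px),)); return o+d*((z-o[2])/d[:,2])[:,None]
def proj(m,P):
    E=m["extrinsics"]; c=(np.atleast_2d(P)-E[:3,3])@E[:3,:3]
    return np.c_[m["cx"]+m["fx"]*c[:,0]/-c[:,2], m["cy"]-m["fy"]*c[:,1]/-c[:,2]]
def move(pos,Rt):
    "delta_pos and twist from the present pose to TCP pos, rotation Rt"
    s=ctrl.read_state(); R0=R.from_rotvec(s["tcp_rot"])
    return R0.inv().apply(np.array(pos)-s["eef_pos"]).round(4),(R0.inv()*Rt).as_rotvec().round(4)
def tool(yaw,tilt):
    """tool x (brush-tip direction when flat) at heading yaw in the world, pointing down at tilt 0;
    tilt>0 raises tool x upward (brush tip up)"""
    x=np.array([np.cos(yaw),np.sin(yaw),0]); zz=np.array([0,0,-1.])
    X=np.cos(tilt)*x+np.sin(tilt)*np.array([0,0,1]); Z=np.cos(tilt)*zz+np.sin(tilt)*x
    return R.from_matrix(np.c_[X,np.cross(Z,X),Z])
def info():
    s=ctrl.read_state()
    return s["clock"],s["eef_pos"].round(4),R.from_rotvec(s["tcp_rot"]).as_matrix().round(3).tolist(),s["joint_pos"].round(3),s["ft_force"].round(1),round(s["gripper_width"],4)
E
python3 - <<'E'
from h import *
im=cv2.imread("pics/top0.png"); m=optics.camera_model("top")
hsv=cv2.cvtColor(im,cv2.COLOR_BGR2HSV)
# crop views
a=cv2.resize(im[140:280,130:380],None,fx=3,fy=3,interpolation=cv2.INTER_CUBIC)
cv2.imwrite("pics/crop0.png",a)
pts=dict(b0foot=(268,247),b0tip=(266,187),p0foot=(292,249),p0tip=(295,190),b1foot=(319,252),b1tip=(319,191),p1foot=(349,247),p1tip=(337,187))
for k,p in pts.items(): print(k,cast(m,p,.012).round(3))
for p in [(144,179),(206,176),(208,203),(147,207)]: print('cover',cast(m,p,.112).round(3))
print('knob',cast(m,(170,186),.146).round(3))
for p in [(155,155),(208,154),]: print('tray',cast(m,p,.012).round(3))
for p in [(379,186),(416,173),(421,186),(384,200)]: print('holder',cast(m,p,.088).round(3))
for p in [(150,310),(235,190),(240,300),(200,300),(182,350),(292,370),(177,257),(425,250),(453,220)]: print('spot',p,cast(m,p,0).round(3))
print(info())
E
```

```text
b0foot [[0.383 0.077 0.012]]
b0tip [[0.577 0.084 0.012]]
p0foot [[0.376 0.002 0.012]]
p0tip [[ 0.566 -0.009  0.012]]
b1foot [[ 0.366 -0.083  0.012]]
b1tip [[ 0.562 -0.087  0.012]]
p1foot [[ 0.381 -0.177  0.012]]
p1tip [[ 0.575 -0.145  0.012]]
cover [[0.58  0.442 0.112]]
cover [[0.588 0.257 0.112]]
cover [[0.506 0.249 0.112]]
cover [[0.495 0.428 0.112]]
knob [[0.55  0.353 0.146]]
tray [[0.688 0.449 0.012]]
tray [[0.69  0.275 0.012]]
holder [[ 0.559 -0.262  0.088]]
holder [[ 0.598 -0.377  0.088]]
holder [[ 0.557 -0.389  0.088]]
holder [[ 0.515 -0.275  0.088]]
spot (150, 310) [[0.192 0.443 0.   ]]
spot (235, 190) [[0.571 0.186 0.   ]]
spot (240, 300) [[0.22  0.165 0.   ]]
spot (200, 300) [[0.221 0.289 0.   ]]
spot (182, 350) [[0.073 0.339 0.   ]]
spot (292, 370) [[0.013 0.005 0.   ]]
spot (177, 257) [[0.355 0.366 0.   ]]
spot (425, 250) [[ 0.371 -0.419  0.   ]]
spot (453, 220) [[ 0.466 -0.515  0.   ]]
(0.1, array([ 0.2195, -0.6111,  0.2303]), [[0.941, 0.338, -0.001], [0.338, -0.941, 0.002], [-0.0, -0.002, -1.0]], array([ 1.199,  0.616, -0.013,  1.425,  0.008,  1.103, -0.04 ]), array([-0.9,  0.9, -0.9]), 0.0853)
```

View pics/crop0.png

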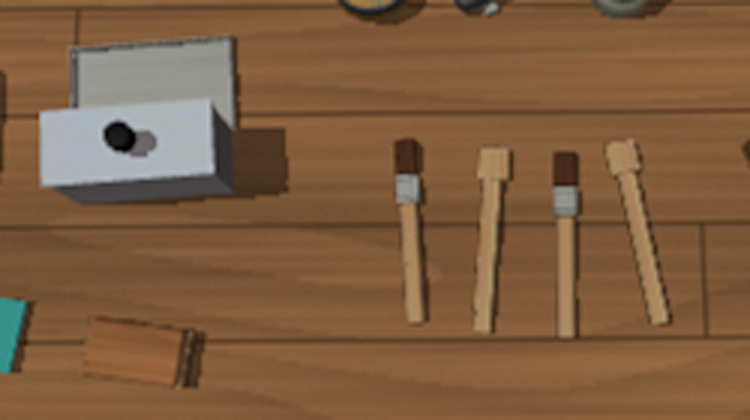

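```bash
python3 - <<'E'
from h import *
print(move((.48,-.03,.42),tool(0,0)))
m=optics.camera_model("wrist"); E=m["extrinsics"]; s=ctrl.read_state(); r=R.from_rotvec(s["tcp_rot"])
print(r.inv().apply(E[:3,3]-s["eef_pos"]), (r.inv()*R.from_matrix(E[:3,:3])).as_matrix().round(3), m["fx"],m["cx"],m["cy"])
E
```

```text
(array([ 0.4416, -0.4592, -0.1887]), array([-0.0022,  0.0004,  0.3449]))
[ 0.07885855 -0.0003878  -0.14157882] [[ 0.001  0.952  0.307]
 [ 1.    -0.001  0.   ]
 [ 0.     0.307 -0.952]] 338.4681674618474 280.2663321655288 210.3025358462735
```

servo_tool --twist '[[0, 0, 0], [0, 0, 0.08], [0, 0, 0.16], [0, 0, 0.25], [0, 0, 0.345], [0, 0, 0.345], [0, 0, 0.345], [0, 0, 0.345], [0, 0, 0.345], [0, 0, 0.345], [0, 0, 0.345], [0, 0, 0.345]]' --delta_pos '[[0.04, -0.03, -0.03], [0.08, -0.06, -0.06], [0.12, -0.09, -0.09], [0.16, -0.12, -0.12], [0.2, -0.16, -0.15], [0.24, -0.2, -0.18], [0.28, -0.24, -0.19], [0.32, -0.29, -0.19], [0.36, -0.33, -0.19], [0.4, -0.38, -0.19], [0.43, -0.42, -0.19], [0.4416, -0.459, -0.189]]' --fingers '[1, 1, 1, 1, 1, 1, 1, 1, 1, 1, 1, 1]'

```text
clock: 1.3
eef_pos: [0.4606, -0.1125, 0.4181]
tcp_rot: [-3.139, 0.0, 0.002]
ft_force: [1.0, -0.7, 0.4]
gripper_width: 0.0859
```

servo_tool --twist '[[0, 0, 0], [0, 0, 0]]' --delta_pos '[[0, 0, 0], [0, 0, 0]]' --fingers '[1, 1]'

```text
clock: 1.5
eef_pos: [0.4606, -0.1111, 0.4178]
tcp_rot: [-3.139, -0.006, 0.003]
ft_force: [0.1, -0.9, 0.3]
gripper_width: 0.0853
```

```bash
python3 - <<'E'
from h import *
print(info()); m=optics.camera_model("wrist"); im=optics.read_camera("wrist"); cv2.imwrite("pics/w1.png",im); np.save("w1.npy",m,allow_pickle=True)
E
```

```text
(1.5, array([ 0.4606, -0.1111,  0.4178]), [[1.0, 0.004, -0.002], [0.004, -1.0, 0.002], [-0.002, -0.002, -1.0]], array([ 0.301,  0.202, -0.14 ,  1.562,  0.027,  1.382, -1.408]), array([ 0.1, -0.9,  0.3]), 0.0853)
```

View pics/w1.png

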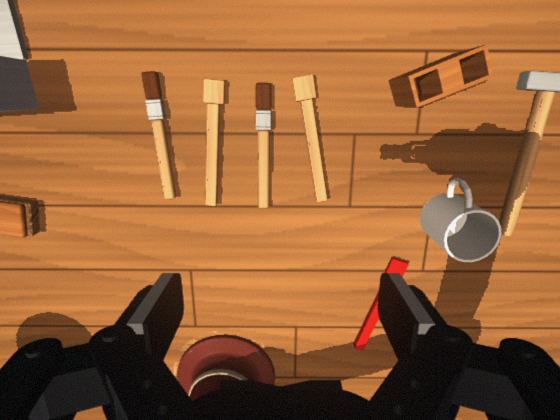

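Wrist view: brushes at columns 152–172 and 263, paddles at 213 and 304–322 (all tips up-image = +x), holder at (440,80) with two cells.

```bash
python3 - <<'E'
from h import *
im=cv2.imread("pics/w1.png"); m=np.load("w1.npy",allow_pickle=True).item()
hsv=cv2.cvtColor(im,cv2.COLOR_BGR2HSV).astype(int)
print('handle',hsv[160,265],hsv[150,212],'bench',hsv[160,240],hsv[100,240],hsv[170,360],'blade',hsv[90,213])
mask=((hsv[...,1]<150)&(hsv[...,2]>150)).astype(np.uint8)
mask[:65]=0;mask[215:]=0;mask[:,:135]=0;mask[:,345:]=0
n,l,st,c=cv2.connectedComponentsWithStats(mask)
for i in range(1,n):
    if st[i,4]<60: continue
    p=np.argwhere(l==i)[:,::-1].astype(np.float32)
    P=cast(m,p,.014)[:,:2]; mu=P.mean(0); u=np.linalg.svd(P-mu,full_matrices=False)[2][0]; u*=np.sign(u[0])
    t=(P-mu)@u; w=(P-mu)@[-u[1],u[0]]
    lo,hi=np.percentile(t,[.5,99.5]);print(st[i],'foot',(mu+lo*u).round(4),'end',(mu+hi*u).round(4),'len',round(hi-lo,3),'w',np.ptp(np.percentile(w,[2,98])).round(3),'yaw',round(np.arctan2(u[1],u[0]),3))
# bristle
d=((hsv[...,2]<110)).astype(np.uint8); 
for x0,x1 in((140,166),(254,274)):
    q=np.argwhere(d[65:110,x0:x1])[:,::-1]+[x0,65]; print('bristle',cast(m,[q.mean(0)],.014).round(4),len(q),q[:,1].min())
# holder outline
for p in [(389,82),(486,45),(492,72),(412,108)]: print('hold',cast(m,p,.088).round(4))
print([cast(m,p,.088)[0].round(4).tolist() for p in [(427,84),(473,67)]])
cv2.imwrite("pics/hold.png",cv2.resize(im[30:120,370:510],None,fx=5,fy=5,interpolation=cv2.INTER_CUBIC))
print(move((.535,.345,.30),tool(0.04,0)))
E
```

```text
handle [ 18 131 241] [ 18 131 240] bench [ 13 170 189] [ 14 166 207] [ 14 176 193] blade [ 18 125 240]
[ 293   74   34  128 1600] foot [ 0.381  -0.1793] end [ 0.5744 -0.1422] len 0.197 w 0.027 yaw 0.19
[ 203   79   21  127 1569] foot [0.3725 0.0079] end [ 0.5686 -0.0082] len 0.197 w 0.027 yaw -0.081
[ 145   99   28  100 1056] foot [0.3832 0.0764] end [0.5396 0.0874] len 0.157 w 0.02 yaw 0.07
[ 255  110   16   98 1070] foot [ 0.368  -0.0812] end [ 0.5251 -0.0819] len 0.157 w 0.02 yaw -0.004
bristle [[0.5561 0.0773 0.014 ]] 202 72
bristle [[ 0.5453 -0.0895  0.014 ]] 116 83
hold [[ 0.5629 -0.2512  0.088 ]]
hold [[ 0.6071 -0.3689  0.088 ]]
hold [[ 0.5755 -0.3828  0.088 ]]
hold [[ 0.5306 -0.2851  0.088 ]]
[[0.5606, -0.3009, 0.088], [0.5814, -0.3572, 0.088]]
(array([ 0.0749, -0.458 ,  0.1182]), array([-0.0014,  0.0021, -0.0403]))
```

View pics/hold.png

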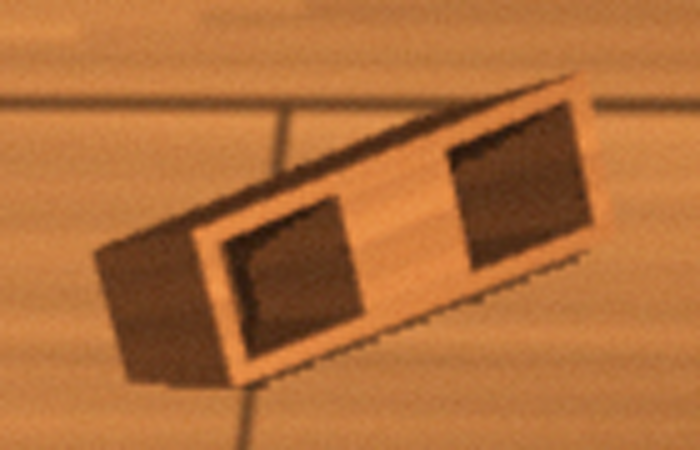

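Holder crop: cell centres at crop (292,277) and (520,186), i.e. image (428.4,85.4) and (474,67.2), 60 mm apart as specified. Next, the cover.

servo_tool --twist '[[0, 0, 0], [0, 0, 0], [0, 0, 0], [0, 0, 0], [0, 0, 0], [0, 0, 0], [0, 0, 0], [0, 0, -0.04], [0, 0, -0.04], [0, 0, -0.04], [0, 0, -0.04], [0, 0, -0.04]]' --delta_pos '[[0.01, -0.05, 0.01], [0.02, -0.1, 0.02], [0.03, -0.15, 0.03], [0.04, -0.2, 0.04], [0.05, -0.25, 0.05], [0.06, -0.3, 0.07], [0.07, -0.35, 0.09], [0.075, -0.4, 0.1], [0.075, -0.44, 0.11], [0.075, -0.458, 0.118], [0.075, -0.458, 0.118], [0.075, -0.458, 0.118]]' --fingers '[1, 1, 1, 1, 1, 1, 1, 1, 1, 1, 1, 1]'

```text
clock: 2.75
eef_pos: [0.5363, 0.3429, 0.2991]
tcp_rot: [3.14, 0.058, -0.004]
ft_force: [0.0, -0.6, -0.2]
gripper_width: 0.0854
```

```bash
python3 - <<'E'
from h import *
m=np.load("w1.npy",allow_pickle=True).item()
print([cast(m,p,.088)[0].round(4).tolist() for p in [(428.4,85.4),(474,67.2)]])
print(info()); m=optics.camera_model("wrist"); im=optics.read_camera("wrist"); cv2.imwrite("pics/w2.png",im); np.save("w2.npy",m,allow_pickle=True)
E
```

```text
[[0.5589, -0.303, 0.088], [0.5812, -0.3585, 0.088]]
(2.75, array([0.5363, 0.3429, 0.2991]), [[0.999, 0.037, -0.003], [0.037, -0.999, -0.002], [-0.003, 0.001, -1.0]], array([-0.431,  0.56 , -0.304,  1.351,  0.167,  1.259, -2.277]), array([ 0. , -0.6, -0.2]), 0.0854)
```

View pics/w2.png

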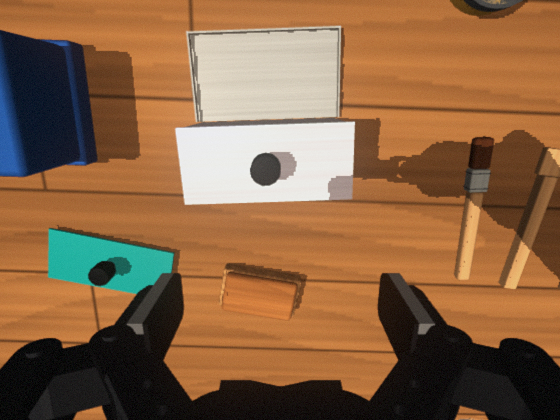

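Wrist view: cover corners (176,127),(354,121),(353,199),(184,204), knob at (265,169), tray above it (rim 188–342 × 27–122).

```bash
python3 - <<'E'
from h import *
m=np.load("w2.npy",allow_pickle=True).item()
C=cast(m,[(176,127),(354,121),(353,199),(184,204)],.112); print(C.round(4),C.mean(0).round(4))
k=cast(m,(265,169),.146)[0]; print('knob',k.round(4)); print(cast(m,[(188,31),(342,26)],.012).round(4))
print('sander/brush',cast(m,[(223,265),(300,274),(463,279),(482,137)],.016).round(3))
print(move((.545,.346,.119),tool(0.037,0)))
E
```

```text
[[0.5873 0.4436 0.112 ]
 [0.5992 0.2761 0.112 ]
 [0.5231 0.269  0.112 ]
 [0.5114 0.4398 0.112 ]] [0.5553 0.3571 0.112 ]
knob [0.5571 0.3573 0.146 ]
[[0.6857 0.4534 0.012 ]
 [0.6975 0.2792 0.012 ]]
sander/brush [[0.394 0.417 0.016]
 [0.384 0.309 0.016]
 [0.385 0.079 0.016]
 [0.581 0.096 0.016]]
(array([ 0.0085, -0.0038,  0.1809]), array([ 0.0011,  0.0014, -0.0015]))
```

```bash
python3 - <<'E'
from h import *
print(move((.5565,.357,.119),tool(0.07,0)))
E
```

```text
(array([ 0.0204, -0.0144,  0.1809]), array([ 0.0011,  0.0015, -0.0345]))
```

servo_tool --twist '[[0.0, 0.001, -0.034], [0.001, 0.001, -0.034], [0.001, 0.001, -0.034], [0.001, 0.001, -0.034], [0.001, 0.001, -0.034], [0.001, 0.001, -0.034], [0.001, 0.001, -0.034], [0.001, 0.001, -0.034], [0.001, 0.001, -0.034], [0.001, 0.001, -0.034], [0.001, 0.001, -0.034], [0.001, 0.001, -0.034]]' --delta_pos '[[0.02, -0.0144, 0.04], [0.0204, -0.0144, 0.08], [0.0204, -0.0144, 0.12], [0.0204, -0.0144, 0.15], [0.0204, -0.0144, 0.175], [0.0204, -0.0144, 0.181], [0.0204, -0.0144, 0.181], [0.0204, -0.0144, 0.181], [0.0204, -0.0144, 0.181], [0.0204, -0.0144, 0.181], [0.0204, -0.0144, 0.181], [0.0204, -0.0144, 0.181]]' --fingers '[1, 1, 1, 1, 1, 1, -1, -1, -1, -1, -1, -1]'

```text
clock: 4.0
eef_pos: [0.5574, 0.3576, 0.1208]
tcp_rot: [-3.138, -0.109, -0.004]
ft_force: [-0.4, -1.0, 6.2]
gripper_width: 0.0265
```

servo_tool --twist '[[0, 0, 0], [0, 0, 0], [0, 0, 0], [0, 0, 0]]' --delta_pos '[[0, 0, 0], [0, 0, 0], [0, 0, 0], [0, 0, 0]]' --fingers '[-1, -1, -1, -1]'

```text
clock: 4.4
eef_pos: [0.5573, 0.3576, 0.1208]
tcp_rot: [-3.138, -0.109, -0.003]
ft_force: [-1.0, -0.9, 1.6]
gripper_width: 0.0266
```

```bash
python3 - <<'E'
from h import *
print(info()); print(move((.5565,.357,.22),tool(0.07,0)));print(move((.48,.185,.10),tool(-1.5,0)))
E
```

```text
(4.4, array([0.5573, 0.3576, 0.1208]), [[0.998, 0.069, 0.002], [0.069, -0.998, 0.001], [0.002, -0.001, -1.0]], array([-0.45 ,  0.757, -0.276,  1.504,  0.239,  0.912, -2.302]), array([-1. , -0.9,  1.6]), 0.0266)
(array([-0.0006,  0.0004, -0.0992]), array([-0.0013, -0.0023, -0.0006]))
(array([-0.0891,  0.1668,  0.0204]), array([-2.8000e-03, -7.0000e-04,  1.5694e+00]))
```

servo_tool --twist '[[0, 0, 0], [0, 0, 0], [0, 0, -0.14], [0, 0, -0.28], [0, 0, -0.42], [0, 0, -0.56], [0, 0, -0.7], [0, 0, -0.84], [0, 0, -0.98], [0, 0, -1.12], [0, 0, -1.26], [0, 0, -1.4]]' --delta_pos '[[0, 0, -0.04], [0, 0, -0.08], [0, 0, -0.12], [-0.01, 0.02, -0.13], [-0.02, 0.04, -0.13], [-0.03, 0.06, -0.13], [-0.04, 0.08, -0.13], [-0.05, 0.1, -0.13], [-0.06, 0.12, -0.13], [-0.07, 0.14, -0.13], [-0.08, 0.155, -0.11], [-0.089, 0.1668, -0.09]]' --fingers '[-1, -1, -1, -1, -1, -1, -1, -1, -1, -1, -1, -1]'

```text
clock: 5.6
eef_pos: [0.4796, 0.1834, 0.2098]
tcp_rot: [2.326, 2.11, 0.004]
ft_force: [0.7, 0.0, -2.4]
gripper_width: 0.0261
```

```bash
python3 - <<'E'
from h import *
print(info()); print(move((.48,.185,.05),tool(1.62,0)))
E
```

```text
(5.6, array([0.4796, 0.1834, 0.2098]), [[0.097, 0.995, 0.003], [0.995, -0.097, 0.001], [0.001, 0.003, -1.0]], array([ 0.057,  0.506, -0.694,  1.832,  0.394,  0.942, -0.907]), array([ 0.7,  0. , -2.4]), 0.0261)
(array([ 0.0015, -0.0002,  0.1598]), array([ 0.0026, -0.0008, -0.1462]))
```

servo_tool --twist '[[0.002, 0, -0.13], [0.002, 0, -0.146], [0.002, 0, -0.146], [0.002, 0, -0.146], [0.002, 0, -0.146], [0.002, 0, -0.146], [0.002, 0, -0.146], [0.002, 0, -0.146], [0.002, 0, -0.146], [0.002, 0, -0.146], [0.002, 0, -0.146], [0.002, 0, -0.146]]' --delta_pos '[[0.0015, 0, 0.04], [0.0015, 0, 0.08], [0.0015, 0, 0.12], [0.0015, 0, 0.15], [0.0015, 0, 0.165], [0.0015, 0, 0.173], [0.0015, 0, 0.178], [0.0015, 0, 0.182], [0.0015, 0, 0.185], [0.0015, 0, 0.187], [0.0015, 0, 0.187], [0.0015, 0, 0.187]]' --fingers '[-1, -1, -1, -1, -1, -1, -1, -1, -1, -1, -1, -1]'

```text
clock: 6.8
eef_pos: [0.4805, 0.1851, 0.0231]
tcp_rot: [2.166, 2.275, 0.003]
ft_force: [0.8, 0.1, -1.5]
gripper_width: 0.026
```

servo_tool --twist '[[0, 0, 0], [0, 0, 0], [0, 0, 0], [0, 0, 0], [0, 0, 0], [0, 0, 0], [0, 0, 0], [0, 0, 0], [0, 0, 0], [0, 0, 0], [0, 0, 0], [0, 0, 0]]' --delta_pos '[[0, 0, 0], [0, 0, 0], [0, 0, 0], [0, 0, 0], [0, 0, 0], [0, 0, 0], [0, 0, -0.03], [0, 0, -0.07], [0, 0, -0.11], [0, 0, -0.15], [0, 0, -0.2], [0, 0, -0.25]]' --fingers '[-1, 1, 1, 1, 1, 1, 1, 1, 1, 1, 1, 1]'

```text
clock: 8.0
eef_pos: [0.4795, 0.1845, 0.2749]
tcp_rot: [-2.166, -2.275, -0.001]
ft_force: [0.7, -0.5, 0.1]
gripper_width: 0.0851
```

```bash
python3 - <<'E'
from h import *
print(info())
for n in("top","wrist"):
    cv2.imwrite(f"pics/{n}3.png",optics.read_camera(n))
np.save("t3.npy",optics.camera_model("top"),allow_pickle=True)
im=cv2.imread("pics/top3.png"); cv2.imwrite("pics/top3c.png",cv2.resize(im[140:280,130:430],None,fx=2.6,fy=2.6))
E
```

```text
(8.0, array([0.4795, 0.1845, 0.2749]), [[-0.049, 0.999, 0.0], [0.999, 0.049, 0.001], [0.001, 0.001, -1.0]], array([ 0.121,  0.451, -0.786,  1.733,  0.352,  1.104, -0.726]), array([ 0.7, -0.5,  0.1]), 0.0851)
```

View pics/top3c.png

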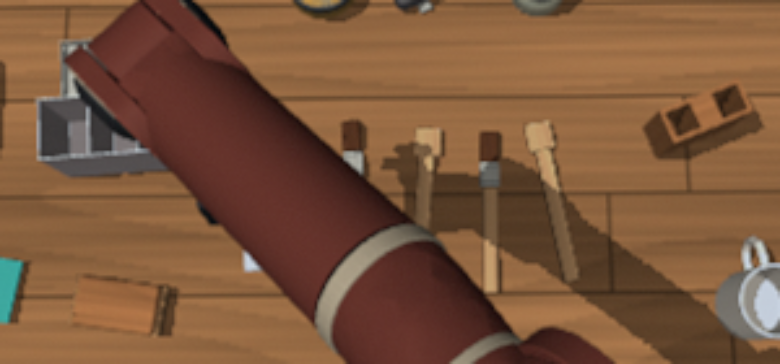

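Tin is open (three cells visible), cover is on the bench to its right, and brushes and paddles look unmoved.

servo_tool --twist '[[0, 0, 0.14], [0, 0, 0.28], [0, 0, 0.42], [0, 0, 0.56], [0, 0, 0.7], [0, 0, 0.84], [0, 0, 0.98], [0, 0, 1.12], [0, 0, 1.26], [0, 0, 1.4], [0, 0, 1.54], [0, 0, 1.54]]' --delta_pos '[[-0.01, 0, -0.01], [-0.03, 0, -0.02], [-0.05, 0, -0.04], [-0.07, 0, -0.05], [-0.1, 0, -0.06], [-0.12, 0, -0.07], [-0.14, 0, -0.08], [-0.16, 0, -0.09], [-0.17, 0, -0.1], [-0.18, 0, -0.1], [-0.19, 0, -0.1], [-0.19, 0, -0.1]]' --fingers '[1, 1, 1, 1, 1, 1, 1, 1, 1, 1, 1, 1]'

```text
clock: 9.3
eef_pos: [0.4906, -0.0043, 0.3781]
tcp_rot: [-3.134, -0.121, -0.022]
ft_force: [-0.0, 0.0, -0.1]
gripper_width: 0.0853
```

```bash
cat > look.py <<'E'
from h import *
def look(zt=.014,save="pics/look.png",show=True):
    m=optics.camera_model("wrist"); im=optics.read_camera("wrist"); cv2.imwrite(save,im)
    hsv=cv2.cvtColor(im,cv2.COLOR_BGR2HSV).astype(int); hh,s,v=hsv[...,0],hsv[...,1],hsv[...,2]
    mask=((s<150)&(s>70)&(abs(hh-18)<5)&(v>90)).astype(np.uint8); mask[290:]=0
    n,l,st,c=cv2.connectedComponentsWithStats(mask); out=[]
    for i in range(1,n):
        if st[i,4]<500: continue
        P=cast(m,np.argwhere(l==i)[:,::-1],zt)[:,:2]; mu=P.mean(0); u=np.linalg.svd(P-mu,full_matrices=False)[2][0]; u*=np.sign(u[0])
        t=(P-mu)@u; w=(P-mu)@[-u[1],u[0]]; lo,hi=np.percentile(t,[.5,99.5]); L=hi-lo
        if not .1<L<.22: continue
        q=(t<lo+.11)&(t>lo+.01); a=np.polyfit(t[q],w[q],1); nv=np.array([-u[1],u[0]])
        foot=mu+lo*u+nv*np.polyval(a,lo); yaw=np.arctan2(u[1],u[0])+np.arctan(a[0])
        g=foot+.115*np.array([np.cos(yaw),np.sin(yaw)])
        out.append((foot.round(4),round(yaw,3),round(L,3),g.round(4))); print(st[i],'foot',foot.round(4),'yaw',round(yaw,3),'len',round(L,3),'grip115',g.round(4))
    return out
E
python3 - <<'E'
from look import *
print(info()); look()
E
```

```text
(9.3, array([ 0.4906, -0.0043,  0.3781]), [[0.997, 0.077, 0.014], [0.077, -0.997, 0.006], [0.014, -0.005, -1.0]], array([ 0.288,  0.259, -0.425,  1.614,  0.106,  1.278, -1.648]), array([-0. ,  0. , -0.1]), 0.0853)
[ 264  104   36  131 1661] foot [0.3729 0.0079] yaw -0.081 len 0.197 grip115 [ 0.4875 -0.0014]
[218 142  14  82 878] foot [0.3837 0.0763] yaw 0.064 len 0.127 grip115 [0.4985 0.0837]
[319 158  20  83 816] foot [ 0.3676 -0.0804] yaw -0.01 len 0.128 grip115 [ 0.4826 -0.0816]
```

```bash
python3 - <<'E'
from look import *
print(move((.4985,.0838,.08),tool(.066,-.5)))
E
```

```text
(array([ 0.0107, -0.0841,  0.2989]), array([-0.0019, -0.5142,  0.0165]))
```

servo_tool --twist '[[0, -0.1, 0.016], [0, -0.2, 0.016], [0, -0.3, 0.016], [0, -0.4, 0.016], [-0.002, -0.514, 0.016], [-0.002, -0.514, 0.016], [-0.002, -0.514, 0.016], [-0.002, -0.514, 0.016], [-0.002, -0.514, 0.016]]' --delta_pos '[[0.003, -0.02, 0.04], [0.006, -0.04, 0.08], [0.01, -0.06, 0.12], [0.0107, -0.0841, 0.16], [0.0107, -0.0841, 0.2], [0.0107, -0.0841, 0.25], [0.0107, -0.0841, 0.299], [0.0107, -0.0841, 0.299], [0.0107, -0.0841, 0.299]]' --fingers '[0.2, 0.2, 0.2, 0.2, 0.2, 0.2, 0.2, 0.2, 0.2]'

```text
clock: 10.25
eef_pos: [0.4981, 0.0846, 0.0802]
tcp_rot: [3.027, 0.104, -0.776]
ft_force: [0.5, -0.0, 0.9]
gripper_width: 0.0517
```

```bash
python3 - <<'E'
from look import *
print(info());print(move((.4985,.0838,.007),tool(.066,-.5)))
E
```

```text
(10.25, array([0.4981, 0.0846, 0.0802]), [[0.875, 0.068, -0.48], [0.061, -0.998, -0.031], [-0.481, -0.002, -0.877]], array([ 0.038,  0.858, -0.385,  1.583,  0.189,  1.247, -1.902]), array([ 0.5, -0. ,  0.9]), 0.0517)
(array([0.0355, 0.0009, 0.064 ]), array([-0.0004,  0.0017,  0.003 ]))
```

Tracking is good. Descend, close and lift.

servo_tool --twist '[[0, 0.002, 0.003], [0, 0.002, 0.003], [0, 0.002, 0.003], [0, 0.002, 0.003], [0, 0.002, 0.003], [0, 0.002, 0.003], [0, 0.002, 0.003], [0, 0.002, 0.003], [0, 0.002, 0.003], [0, 0.002, 0.003], [0, 0.002, 0.003], [0, 0.002, 0.003]]' --delta_pos '[[0.012, 0, 0.02], [0.024, 0.001, 0.043], [0.033, 0.001, 0.06], [0.0355, 0.001, 0.064], [0.0355, 0.001, 0.064], [0.0355, 0.001, 0.064], [0.0355, 0.001, 0.064], [0.0355, 0.001, 0.064], [0.0355, 0.001, 0.064], [0.0355, 0.001, 0.064], [0.0355, 0.001, 0.064], [0.0355, 0.001, 0.064]]' --fingers '[0.2, 0.2, 0.2, 0.2, 0.2, -1, -1, -1, -1, -1, -1, -1]'

```text
clock: 11.45
eef_pos: [0.4999, 0.0842, 0.0091]
tcp_rot: [3.029, 0.1, -0.768]
ft_force: [2.0, -0.7, 7.1]
gripper_width: 0.0189
```

```bash
python3 - <<'E'
from look import *
print(info());print(move((.4985,.0838,.10),tool(.066,-.5)))
E
```

```text
(11.45, array([0.4999, 0.0842, 0.0091]), [[0.877, 0.066, -0.476], [0.058, -0.998, -0.031], [-0.477, -0.001, -0.879]], array([ 0.027,  0.958, -0.362,  1.602,  0.222,  1.127, -1.915]), array([ 2. , -0.7,  7.1]), 0.0189)
(array([-0.0446,  0.0002, -0.0793]), array([-0.0009, -0.0033,  0.0001]))
```

servo_tool --twist '[[0, 0, 0], [0, 0, 0], [0, 0.1, 0], [0, 0.2, 0], [0, 0.3, 0], [0, 0.4, 0], [0, 0.5, 0], [0, 0.6, 0], [0, 0.7, 0], [0, 0.8, 0], [0, 0.8, 0], [0, 0.8, 0]]' --delta_pos '[[-0.01, 0, -0.018], [-0.03, 0, -0.053], [-0.055, 0, -0.1], [-0.075, 0, -0.14], [-0.1, 0, -0.18], [-0.11, -0.02, -0.2], [-0.12, -0.05, -0.22], [-0.12, -0.08, -0.24], [-0.12, -0.11, -0.25], [-0.12, -0.14, -0.25], [-0.12, -0.17, -0.25], [-0.12, -0.19, -0.25]]' --fingers '[-1, -1, -1, -1, -1, -1, -1, -1, -1, -1, -1, -1]'

```text
clock: 12.65
eef_pos: [0.4988, 0.277, 0.2868]
tcp_rot: [-3.092, -0.108, -0.473]
ft_force: [0.1, 0.4, -1.0]
gripper_width: 0.0186
```

```bash
cat >> h.py <<'E'
T0=np.array([.556,.357]); TY=.07
def tin(x,y,z): return np.array([T0[0]+x*np.cos(TY)-y*np.sin(TY),T0[1]+x*np.sin(TY)+y*np.cos(TY),z])
E
python3 - <<'E'
from look import *
print(info());print(move(tin(.04,.0545,.30),tool(.07,.65)))
cv2.imwrite("pics/w4.png",optics.read_camera("wrist"))
E
```

```text
(12.65, array([0.4988, 0.277 , 0.2868]), [[0.952, 0.07, 0.298], [0.066, -0.998, 0.022], [0.299, -0.001, -0.954]], array([-0.339,  0.344, -0.398,  1.805,  0.43 ,  0.812, -2.467]), array([ 0.1,  0.4, -1. ]), 0.0186)
(array([ 0.1019, -0.1303,  0.0183]), array([-0.0011,  0.3465, -0.0007]))
```

View pics/w4.png

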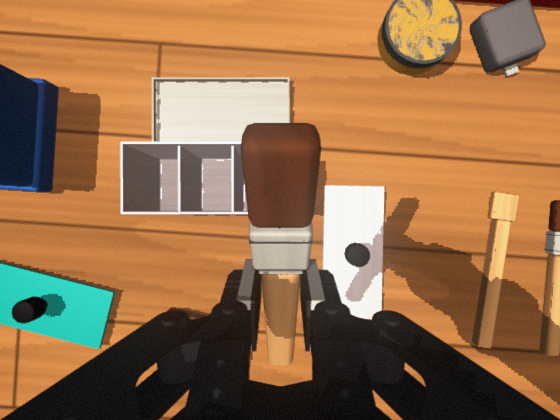

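Brush is held firmly, bristles toward the camera; tin cells are at (150,178),(205,178), and the cover lies flat at (354,255).

```bash
cat >> h.py <<'E'
def lean(fx,fy,fz,h,tilt,g=.497,d=.115,base=None):
    "TCP pose putting the foot at tin (fx,fy,fz); brush elevation=tilt+g"
    e=tilt+g; f=tin(fx,fy,fz) if base is None else np.array(base)
    return f+d*np.array([np.cos(e)*np.cos(h),np.cos(e)*np.sin(h),np.sin(e)]), tool(h,tilt)
E
python3 - <<'E'
from look import *
for z in(.15,.06,.03):
    p,r=lean(-.008,-.006,z,.35,.62); print(p.round(3),move(p,r))
E
```

```text
[0.596 0.368 0.253] (array([ 0.0886, -0.079 ,  0.0634]), array([ 0.1184,  0.3133, -0.2502]))
[0.596 0.368 0.163] (array([ 0.0616, -0.0785,  0.1493]), array([ 0.1184,  0.3133, -0.2502]))
[0.596 0.368 0.133] (array([ 0.0527, -0.0783,  0.1779]), array([ 0.1184,  0.3133, -0.2502]))
```

servo_tool --twist '[[0.03, 0.1, -0.06], [0.06, 0.2, -0.12], [0.09, 0.3, -0.18], [0.118, 0.313, -0.25], [0.118, 0.313, -0.25], [0.118, 0.313, -0.25], [0.118, 0.313, -0.25]]' --delta_pos '[[0.03, -0.02, 0.01], [0.05, -0.04, 0.02], [0.07, -0.06, 0.04], [0.0886, -0.079, 0.0634], [0.0886, -0.079, 0.0634], [0.0886, -0.079, 0.0634], [0.0886, -0.079, 0.0634]]' --fingers '[-1, -1, -1, -1, -1, -1, -1]'

```text
clock: 13.4
eef_pos: [0.5957, 0.3671, 0.2542]
tcp_rot: [-2.851, -0.502, -0.914]
ft_force: [-0.4, 1.7, -0.6]
gripper_width: 0.0186
```

```bash
python3 - <<'E'
from look import *
print(info())
for z in(.15,.06,.03):
    p,r=lean(-.008,-.006,z,.35,.62); print(p.round(3),move(p,r))
cv2.imwrite("pics/s4.png",optics.read_camera("scene")[120:400,230:520])
E
```

```text
(13.4, array([0.5957, 0.3671, 0.2542]), [[0.765, 0.341, 0.546], [0.278, -0.94, 0.198], [0.581, 0.0, -0.814]], array([-0.503,  0.473, -0.233,  1.82 ,  0.876,  0.388, -2.647]), array([-0.4,  1.7, -0.6]), 0.0186)
[0.596 0.368 0.253] (array([-0.0003, -0.0005,  0.0009]), array([ 0.001 , -0.0001, -0.0012]))
[0.596 0.368 0.163] (array([-0.0526, -0.0005,  0.0741]), array([ 0.001 , -0.0001, -0.0012]))
[0.596 0.368 0.133] (array([-0.07  , -0.0006,  0.0985]), array([ 0.001 , -0.0001, -0.0012]))
```

View pics/s4.png

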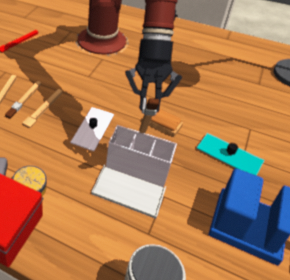

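Gripper holds the brush above the middle cell. Lower it, checking force.

servo_tool --twist '[[0, 0, 0], [0, 0, 0], [0, 0, 0], [0, 0, 0], [0, 0, 0], [0, 0, 0]]' --delta_pos '[[-0.013, 0, 0.018], [-0.026, 0, 0.037], [-0.039, 0, 0.055], [-0.053, 0, 0.074], [-0.06, 0, 0.084], [-0.06, 0, 0.084]]' --fingers '[-1, -1, -1, -1, -1, -1]'

```text
clock: 14.05
eef_pos: [0.5945, 0.3678, 0.1505]
tcp_rot: [-2.854, -0.505, -0.91]
ft_force: [0.6, 0.1, -0.6]
gripper_width: 0.019
```

```bash
python3 - <<'E'
from look import *
print(info())
E
```

```text
(14.05, array([0.5945, 0.3678, 0.1505]), [[0.766, 0.343, 0.544], [0.281, -0.939, 0.197], [0.578, 0.002, -0.816]], array([-0.857,  0.628,  0.295,  1.935,  0.956,  0.015, -2.841]), array([ 0.6,  0.1, -0.6]), 0.019)
```

No contact; foot is ~47 mm above the floor, with joints 6 and 7 near their limits. Release here and back off along the tool.

servo_tool --twist '[[0, 0, 0], [0, 0, 0], [0, 0, 0], [0, 0, 0], [0, 0, 0], [0, 0, 0], [0, 0, 0], [0, 0, 0], [0, 0, 0], [0, 0, 0], [0, 0, 0]]' --delta_pos '[[0, 0, 0], [0, 0, 0], [0, 0, 0], [0, 0, 0], [0, 0, 0], [0, 0, -0.02], [0, 0, -0.05], [0, 0, -0.09], [0, 0, -0.12], [0, 0, -0.15], [0, 0, -0.15]]' --fingers '[0.3, 0.3, 0.3, 0.3, 0.3, 0.3, 0.3, 0.3, 0.3, 0.3, 0.3]'

```text
clock: 15.15
eef_pos: [0.5127, 0.3389, 0.2773]
tcp_rot: [-2.847, -0.504, -0.917]
ft_force: [0.7, 1.3, 0.6]
gripper_width: 0.0555
```

```bash
python3 - <<'E'
from look import *
print(info())
cv2.imwrite("pics/s5.png",cv2.resize(optics.read_camera("scene")[200:340,300:440],None,fx=3,fy=3))
print(move((.47,-.03,.38),tool(0,0)))
E
```

```text
(15.15, array([0.5127, 0.3389, 0.2773]), [[0.763, 0.343, 0.548], [0.278, -0.939, 0.201], [0.584, -0.001, -0.812]], array([-0.678,  0.314, -0.063,  2.006,  0.81 ,  0.331, -2.662]), array([0.7, 1.3, 0.6]), 0.0555)
(array([-0.0747,  0.3313, -0.1821]), array([-0.1084, -0.6143,  0.3383]))
```

View pics/s5.png

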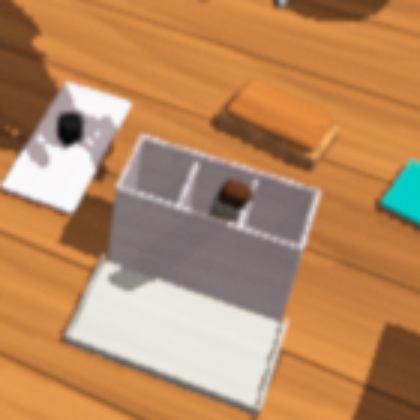

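```bash
python3 - <<'E'
from look import *
m=optics.camera_model("scene")
def c(P): return ((proj(m,P)-[300,200])*3).round(0)
print('tip leaning',c([tin(.085,.0,.185)]),'ferrule',c([tin(.055,0,.135)]),'vert tip',c([tin(0,0,.2)]),'lean back tip',c([tin(-.06,0,.18)]))
print('rim corners +x',c([tin(.036,.083,.108),tin(.036,-.083,.108),tin(-.036,-.083,.108),tin(-.036,.083,.108)]))
print('observed bristle crop (237,188): x if z=.185',cast(m,[(300+237/3,200+188/3)],.185), 'z.17',cast(m,[(300+237/3,200+188/3)],.13))
cv2.imwrite("pics/t5.png",cv2.resize(optics.read_camera("top")[140:215,130:220],None,fx=5,fy=5))
E
```

```text
tip leaning [[197. 194.]] ferrule [[200. 209.]] vert tip [[228. 113.]] lean back tip [[242.  86.]]
rim corners +x [[297. 246.]
 [111. 185.]
 [137. 133.]
 [315. 188.]]
observed bristle crop (237,188): x if z=.185 [[0.61899298 0.38888416 0.185     ]] z.17 [[0.56794892 0.37985165 0.13      ]]
```

View pics/t5.png

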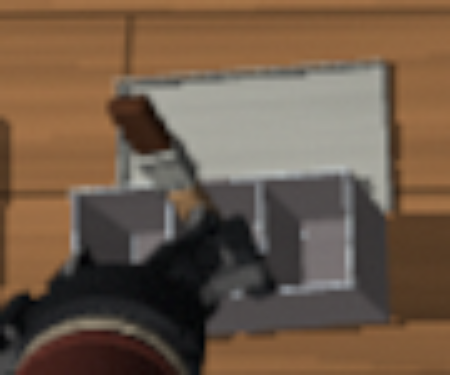

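Top crop: brush0 leans over the tray-side wall, bristles out over the tray (tip ~ crop (125,110)). Next is brush1; fresh look first.

servo_tool --twist '[[0, 0, 0], [0, -0.1, 0.05], [-0.02, -0.2, 0.1], [-0.04, -0.3, 0.15], [-0.06, -0.4, 0.2], [-0.08, -0.5, 0.25], [-0.1, -0.6, 0.3], [-0.108, -0.614, 0.338], [-0.108, -0.614, 0.338], [-0.108, -0.614, 0.338], [-0.108, -0.614, 0.338], [-0.108, -0.614, 0.338]]' --delta_pos '[[0, 0, -0.05], [0, 0.03, -0.08], [0, 0.07, -0.1], [-0.01, 0.11, -0.12], [-0.02, 0.15, -0.14], [-0.03, 0.19, -0.15], [-0.04, 0.23, -0.16], [-0.05, 0.27, -0.17], [-0.06, 0.3, -0.18], [-0.075, 0.331, -0.182], [-0.075, 0.331, -0.182], [-0.075, 0.331, -0.182]]' --fingers '[0.3, 0.3, 0.3, 0.3, 0.3, 0.3, 0.3, 0.3, 0.3, 0.3, 0.3, 0.3]'

```text
clock: 16.45
eef_pos: [0.47, -0.0308, 0.3774]
tcp_rot: [3.14, -0.005, -0.007]
ft_force: [0.6, 0.2, -0.3]
gripper_width: 0.0555
```

```bash
python3 - <<'E'
from look import *
print(info()); o=look()
for f,y,L,g in o: print(L,y,move((*g,.08),tool(y,-.55)))
E
```

```text
(16.45, array([ 0.47  , -0.0308,  0.3774]), [[1.0, -0.003, -0.005], [-0.003, -1.0, -0.002], [-0.005, 0.002, -1.0]], array([ 0.115,  0.216, -0.124,  1.655,  0.029,  1.277, -1.588]), array([ 0.6,  0.2, -0.3]), 0.0555)
[ 349   78   32  136 1868] foot [ 0.3812 -0.1791] yaw 0.188 len 0.197 grip115 [ 0.4941 -0.1575]
[ 251   84   24  135 1769] foot [0.3726 0.0077] yaw -0.079 len 0.197 grip115 [ 0.4872 -0.0014]
[307 138  14  83 881] foot [ 0.3676 -0.0804] yaw -0.01 len 0.128 grip115 [ 0.4826 -0.0816]
0.197 0.188 (array([0.0251, 0.1277, 0.2979]), array([-0.0509, -0.5446, -0.1835]))
0.197 -0.079 (array([ 0.0182, -0.0284,  0.2977]), array([ 0.023 , -0.5461,  0.0765]))
0.128 -0.01 (array([0.0136, 0.0518, 0.2978]), array([ 0.0039, -0.5463,  0.0093]))
```

servo_tool --twist '[[0, -0.14, 0.009], [0, -0.28, 0.009], [0.002, -0.42, 0.009], [0.004, -0.546, 0.009], [0.004, -0.546, 0.009], [0.004, -0.546, 0.009], [0.004, -0.546, 0.009], [0.004, -0.546, 0.009], [0.004, -0.546, 0.009], [0.004, -0.546, 0.009]]' --delta_pos '[[0.005, 0.02, 0.04], [0.01, 0.04, 0.09], [0.0136, 0.0518, 0.14], [0.0136, 0.0518, 0.19], [0.0136, 0.0518, 0.24], [0.0136, 0.0518, 0.29], [0.0136, 0.0518, 0.32], [0.0136, 0.0518, 0.345], [0.0136, 0.0518, 0.36], [0.0136, 0.0518, 0.362]]' --fingers '[0.2, 0.2, 0.2, 0.2, 0.2, 0.2, 0.2, 0.2, 0.2, 0.2]'

```text
clock: 17.5
eef_pos: [0.4818, -0.0803, 0.0141]
tcp_rot: [-3.019, 0.011, 0.856]
ft_force: [-0.4, 0.6, 0.2]
gripper_width: 0.0512
```

```bash
python3 - <<'E'
from look import *
print(info());print(move((.4826,-.0816,.0085),tool(-.01,-.55)))
E
```

```text
(17.5, array([ 0.4818, -0.0803,  0.0141]), [[0.851, -0.008, -0.525], [-0.006, -1.0, 0.005], [-0.525, -0.001, -0.851]], array([ 0.135,  0.931, -0.072,  1.623,  0.101,  1.144, -1.572]), array([-0.4,  0.6,  0.2]), 0.0512)
(array([0.0037, 0.0013, 0.0044]), array([0.0002, 0.0028, 0.0025]))
```

Close, then lift and swing toward the tin.

servo_tool --twist '[[0, 0, 0], [0, 0, 0], [0, 0, 0], [0, 0, 0], [0, 0, 0], [0, 0, 0], [0, 0, 0], [0, 0, 0]]' --delta_pos '[[0.0037, 0.001, 0.0044], [0.0037, 0.001, 0.0044], [0.0037, 0.001, 0.0044], [0.0037, 0.001, 0.0044], [0.0037, 0.001, 0.0044], [0.0037, 0.001, 0.0044], [0.0037, 0.001, 0.0044], [0.0037, 0.001, 0.0044]]' --fingers '[0.2, -1, -1, -1, -1, -1, -1, -1]'

```text
clock: 18.3
eef_pos: [0.4835, -0.0813, 0.0095]
tcp_rot: [-3.02, 0.011, 0.853]
ft_force: [1.2, 0.2, 5.7]
gripper_width: 0.0179
```

servo_tool --twist '[[0, 0, 0], [0, 0, 0], [0, 0.12, 0], [0, 0.24, 0], [0, 0.36, 0], [0, 0.48, 0], [0, 0.6, 0], [0, 0.72, 0], [0, 0.84, 0], [0, 0.9, 0], [0, 0.9, 0], [0, 0.9, 0]]' --delta_pos '[[-0.01, 0, -0.018], [-0.03, 0, -0.053], [-0.055, 0, -0.1], [-0.08, 0, -0.14], [-0.11, 0, -0.18], [-0.13, -0.04, -0.22], [-0.14, -0.09, -0.24], [-0.14, -0.14, -0.25], [-0.14, -0.19, -0.25], [-0.14, -0.24, -0.25], [-0.14, -0.28, -0.25], [-0.14, -0.32, -0.25]]' --fingers '[-1, -1, -1, -1, -1, -1, -1, -1, -1, -1, -1, -1]'

```text
clock: 19.5
eef_pos: [0.496, 0.2403, 0.2962]
tcp_rot: [3.094, -0.01, 0.546]
ft_force: [0.5, 0.1, 0.1]
gripper_width: 0.0166
```

```bash
python3 - <<'E'
from look import *
print(info())
for z in(.17,.06):
    p,r=lean(-.008,-.062,z,.45,.56,g=.55); print(p.round(3),move(p,r))
E
```

```text
(19.5, array([0.496 , 0.2403, 0.2962]), [[0.94, -0.006, 0.342], [-0.006, -1.0, -0.001], [0.342, -0.001, -0.94]], array([-0.469,  0.274, -0.169,  1.873,  0.37 ,  0.745, -2.444]), array([0.5, 0.1, 0.1]), 0.0166)
[0.598 0.317 0.273] (array([ 0.0878, -0.0771,  0.0567]), array([ 0.1999,  0.2069, -0.4109]))
[0.598 0.317 0.163] (array([ 0.0502, -0.077 ,  0.16  ]), array([ 0.1999,  0.2069, -0.4109]))
```

Width fell to 16.6 mm, so I need to check the grasp.

```bash
python3 - <<'E'
from look import *
cv2.imwrite("pics/w6.png",optics.read_camera("wrist")); print(info()[-2:])
E
```

```text
(array([ 0.1,  7.6, -0.3]), 0.0171)
```

View pics/w6.png

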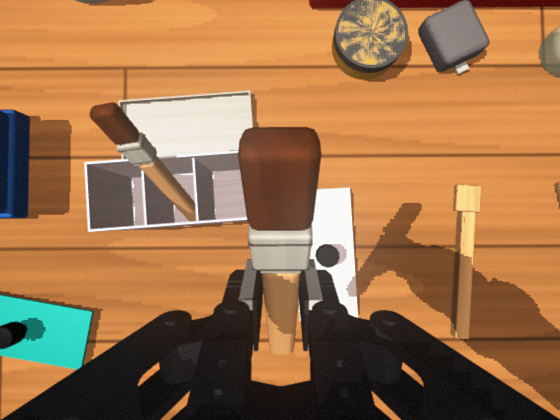

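Brush1 is held just as brush0 was (bristles at (280,175)); brush0 leans over the tray at (120,125). Continue.

servo_tool --twist '[[0.04, 0.05, -0.1], [0.08, 0.1, -0.2], [0.13, 0.15, -0.3], [0.2, 0.207, -0.411], [0.2, 0.207, -0.411], [0.2, 0.207, -0.411], [0.2, 0.207, -0.411], [0.2, 0.207, -0.411]]' --delta_pos '[[0.02, -0.02, 0.01], [0.04, -0.04, 0.02], [0.06, -0.06, 0.03], [0.08, -0.077, 0.05], [0.0878, -0.077, 0.0567], [0.0878, -0.077, 0.0567], [0.0878, -0.077, 0.0567], [0.0878, -0.077, 0.0567]]' --fingers '[-1, -1, -1, -1, -1, -1, -1, -1]'

```text
clock: 20.35
eef_pos: [0.5956, 0.33, 0.275]
tcp_rot: [-2.816, -0.662, -0.816]
ft_force: [-0.1, 0.3, -0.6]
gripper_width: 0.0171
```

```bash
python3 - <<'E'
from look import *
print(info())
for z in(.07,.045):
    p,r=lean(-.008,-.062,z,.45,.56,g=.55); print(p.round(3),move(p,r))
E
```

```text
(20.35, array([0.5956, 0.33  , 0.275 ]), [[0.757, 0.448, 0.476], [0.374, -0.894, 0.246], [0.536, -0.008, -0.844]], array([-0.356,  0.427, -0.289,  1.805,  0.473,  0.397, -2.085]), array([-0.1,  0.3, -0.6]), 0.0171)
[0.598 0.317 0.173] (array([-0.0575,  0.0138,  0.0842]), array([-0.0143, -0.0057,  0.0079]))
[0.598 0.317 0.148] (array([-0.0709,  0.014 ,  0.1053]), array([-0.0143, -0.0057,  0.0079]))
```

servo_tool --twist '[[-0.014, -0.006, 0.008], [-0.014, -0.006, 0.008], [-0.014, -0.006, 0.008], [-0.014, -0.006, 0.008], [-0.014, -0.006, 0.008], [-0.014, -0.006, 0.008], [-0.014, -0.006, 0.008], [-0.014, -0.006, 0.008]]' --delta_pos '[[-0.003, 0.014, 0.003], [-0.003, 0.014, 0.003], [-0.016, 0.014, 0.022], [-0.03, 0.014, 0.043], [-0.045, 0.014, 0.065], [-0.0575, 0.014, 0.084], [-0.065, 0.014, 0.096], [-0.065, 0.014, 0.096]]' --fingers '[-1, -1, -1, -1, -1, -1, -1, -1]'

```text
clock: 21.15
eef_pos: [0.5969, 0.3162, 0.1565]
tcp_rot: [-2.837, -0.65, -0.808]
ft_force: [-0.9, -0.8, -0.9]
gripper_width: 0.0174
```

```bash
python3 - <<'E'
from look import *
print(info())
p,r=lean(-.008,-.062,.056,.45,.56,g=.55); print(p.round(3),move(p,r))
E
```

```text
(21.15, array([0.5969, 0.3162, 0.1565]), [[0.765, 0.435, 0.475], [0.371, -0.9, 0.228], [0.527, 0.001, -0.85]], array([-0.542,  0.57 ,  0.   ,  1.949,  0.609,  0.085, -2.255]), array([-0.9, -0.8, -0.9]), 0.0174)
[0.598 0.317 0.159] (array([ 0.0027,  0.0001, -0.0013]), array([0.0007, 0.0054, 0.001 ]))
```

Positioned with no contact. Release and retreat, then head back for a paddle.

servo_tool --twist '[[0, 0, 0], [0, 0, 0], [0, 0, 0], [0, 0, 0], [0, 0, 0], [0, 0, 0], [0, 0, 0], [0, 0, 0], [0, 0, 0], [0, 0, 0], [0, 0, 0], [0, 0, 0]]' --delta_pos '[[0, 0, 0], [0, 0, 0], [0, 0, 0], [0, 0, 0], [0, 0, 0], [0, 0, -0.02], [0, 0, -0.05], [0, 0, -0.09], [0, 0, -0.13], [0, 0, -0.17], [0, 0, -0.2], [0, 0, -0.2]]' --fingers '[0.3, 0.3, 0.3, 0.3, 0.3, 0.3, 0.3, 0.3, 0.3, 0.3, 0.3, 0.3]'

```text
clock: 22.35
eef_pos: [0.5022, 0.271, 0.3315]
tcp_rot: [-2.832, -0.649, -0.82]
ft_force: [-0.1, 1.2, -0.4]
gripper_width: 0.0554
```

```bash
python3 - <<'E'
from look import *
print(info());print(move((.46,-.06,.38),tool(0,0)))
E
```

```text
(22.35, array([0.5022, 0.271 , 0.3315]), [[0.761, 0.435, 0.481], [0.369, -0.9, 0.232], [0.534, 0.001, -0.845]], array([-0.237,  0.195, -0.396,  1.974,  0.369,  0.453, -2.015]), array([-0.1,  1.2, -0.4]), 0.0554)
(array([-0.1282,  0.2797, -0.1379]), array([-0.1257, -0.5541,  0.4387]))
```

servo_tool --twist '[[-0.02, -0.1, 0.07], [-0.04, -0.2, 0.15], [-0.06, -0.3, 0.23], [-0.09, -0.4, 0.3], [-0.11, -0.5, 0.38], [-0.126, -0.554, 0.439], [-0.126, -0.554, 0.439], [-0.126, -0.554, 0.439], [-0.126, -0.554, 0.439], [-0.126, -0.554, 0.439], [-0.126, -0.554, 0.439], [-0.126, -0.554, 0.439]]' --delta_pos '[[-0.01, 0.03, -0.02], [-0.02, 0.06, -0.04], [-0.04, 0.09, -0.06], [-0.05, 0.12, -0.08], [-0.07, 0.15, -0.1], [-0.08, 0.18, -0.11], [-0.1, 0.21, -0.12], [-0.11, 0.24, -0.13], [-0.12, 0.27, -0.138], [-0.128, 0.28, -0.138], [-0.128, 0.28, -0.138], [-0.128, 0.28, -0.138]]' --fingers '[0.3, 0.3, 0.3, 0.3, 0.3, 0.3, 0.3, 0.3, 0.3, 0.3, 0.3, 0.3]'

```text
clock: 23.55
eef_pos: [0.4601, -0.0586, 0.3795]
tcp_rot: [-3.14, -0.002, 0.002]
ft_force: [0.6, 0.2, -0.7]
gripper_width: 0.0557
```

```bash
python3 - <<'E'
from look import *
print(info()); o=look()
t=optics.read_camera("top"); cv2.imwrite("pics/t7.png",cv2.resize(t[130:260,130:430],None,fx=2.6,fy=2.6))
for f,y,L,g in o: print(L,y,move((*g,.0095),tool(y,-.65)))
E
```

```text
(23.55, array([ 0.4601, -0.0586,  0.3795]), [[1.0, 0.002, -0.001], [0.002, -1.0, 0.001], [-0.001, -0.001, -1.0]], array([ 0.274,  0.205, -0.244,  1.667,  0.05 ,  1.277, -1.549]), array([ 0.6,  0.2, -0.7]), 0.0557)
[ 330   72   34  137 1856] foot [ 0.3815 -0.1792] yaw 0.19 len 0.196 grip115 [ 0.4944 -0.1575]
[ 233   77   24  136 1775] foot [0.3726 0.008 ] yaw -0.082 len 0.197 grip115 [ 0.4872 -0.0014]
0.196 0.19 (array([0.0337, 0.0999, 0.3704]), array([-0.0614, -0.6481, -0.1798]))
0.197 -0.082 (array([ 0.0271, -0.0562,  0.3706]), array([ 0.027 , -0.6495,  0.0825]))
```

View pics/t7.png

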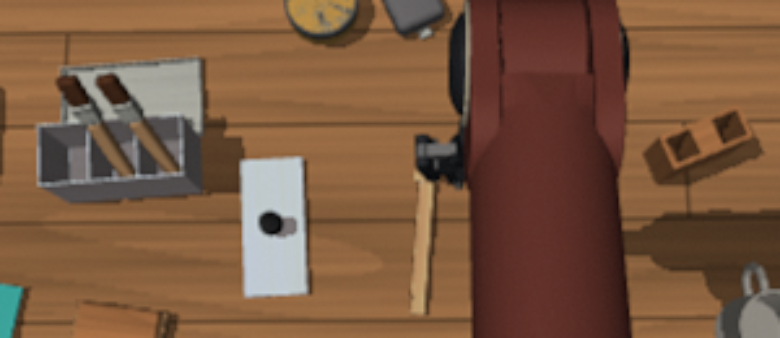

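Top view: both brushes lean out over the tray, cover flat on the bench and clear; paddles and holder unmoved. Now paddle1.

servo_tool --twist '[[-0.01, -0.14, -0.05], [-0.03, -0.28, -0.1], [-0.05, -0.42, -0.15], [-0.06, -0.56, -0.18], [-0.061, -0.648, -0.18], [-0.061, -0.648, -0.18], [-0.061, -0.648, -0.18], [-0.061, -0.648, -0.18], [-0.061, -0.648, -0.18], [-0.061, -0.648, -0.18], [-0.061, -0.648, -0.18]]' --delta_pos '[[0.01, 0.03, 0.04], [0.02, 0.06, 0.09], [0.03, 0.09, 0.14], [0.0337, 0.0999, 0.19], [0.0337, 0.0999, 0.24], [0.0337, 0.0999, 0.29], [0.0337, 0.0999, 0.32], [0.0337, 0.0999, 0.345], [0.0337, 0.0999, 0.36], [0.0337, 0.0999, 0.362], [0.0337, 0.0999, 0.362]]' --fingers '[0.2, 0.2, 0.2, 0.2, 0.2, 0.2, 0.2, 0.2, 0.2, 0.2, 0.2]'

```text
clock: 24.75
eef_pos: [0.4953, -0.157, 0.0187]
tcp_rot: [2.909, 0.279, -0.977]
ft_force: [-0.9, -0.8, -0.4]
gripper_width: 0.0514
```

```bash
python3 - <<'E'
from look import *
print(info());print(move((.4944,-.1575,.0095),tool(.19,-.65)))
E
```

```text
(24.75, array([ 0.4953, -0.157 ,  0.0187]), [[0.783, 0.19, -0.593], [0.151, -0.982, -0.114], [-0.604, -0.0, -0.797]], array([ 0.231,  0.995, -0.156,  1.492,  0.317,  1.314, -1.462]), array([-0.9, -0.8, -0.4]), 0.0514)
(array([0.0048, 0.0003, 0.0079]), array([ 0.0004, -0.0019,  0.0009]))
```

servo_tool --twist '[[0, 0, 0], [0, 0, 0], [0, 0, 0], [0, 0, 0], [0, 0, 0], [0, 0, 0], [0, 0, 0], [0, 0, 0], [0, 0, 0]]' --delta_pos '[[0.0048, 0, 0.008], [0.0048, 0, 0.008], [0.0048, 0, 0.008], [0.0048, 0, 0.008], [0.0048, 0, 0.008], [0.0048, 0, 0.008], [0.0048, 0, 0.008], [0.0048, 0, 0.008], [0.0048, 0, 0.008]]' --fingers '[0.2, -1, -1, -1, -1, -1, -1, -1, -1]'

```text
clock: 25.65
eef_pos: [0.495, -0.1572, 0.0103]
tcp_rot: [2.909, 0.278, -0.975]
ft_force: [1.1, 0.7, 5.5]
gripper_width: 0.0158
```

```bash
python3 - <<'E'
from look import *
print(info()); B=(.5812,-.3585)
p,r=lean(0,0,0,.354,.3,g=.65,base=(*B,.20)); print(p,move(p,r))
E
```

```text
(25.65, array([ 0.495 , -0.1572,  0.0103]), [[0.783, 0.19, -0.592], [0.151, -0.982, -0.115], [-0.603, 0.0, -0.798]], array([ 0.23 ,  1.006, -0.155,  1.494,  0.319,  1.3  , -1.465]), array([1.1, 0.7, 5.5]), 0.0158)
[ 0.64394573 -0.33531118  0.29354278] (array([-0.081 ,  0.2033, -0.2937]), array([-0.0288,  0.945 , -0.1668]))
```

servo_tool --twist '[[0, 0, 0], [0, 0, 0], [0, 0.1, 0], [0, 0.2, -0.02], [0, 0.3, -0.04], [-0.01, 0.42, -0.06], [-0.01, 0.54, -0.08], [-0.01, 0.66, -0.1], [-0.02, 0.78, -0.13], [-0.028, 0.9, -0.16], [-0.0288, 0.945, -0.167], [-0.0288, 0.945, -0.167]]' --delta_pos '[[-0.012, 0, -0.016], [-0.036, 0, -0.048], [-0.06, 0, -0.08], [-0.09, 0, -0.12], [-0.11, 0.02, -0.16], [-0.12, 0.05, -0.19], [-0.12, 0.08, -0.22], [-0.11, 0.12, -0.25], [-0.1, 0.15, -0.27], [-0.09, 0.18, -0.29], [-0.081, 0.2033, -0.2937], [-0.081, 0.2033, -0.2937]]' --fingers '[-1, -1, -1, -1, -1, -1, -1, -1, -1, -1, -1, -1]'

```text
clock: 26.85
eef_pos: [0.6411, -0.3421, 0.2922]
tcp_rot: [-3.014, -0.526, -0.45]
ft_force: [-1.1, -0.1, -1.1]
gripper_width: 0.0157
```

```bash
python3 - <<'E'
from look import *
print(info()); B=(.5812,-.3585)
for t in(.6,.92):
    p,r=lean(0,0,0,.354,t,g=.65,base=(*B,.13)); print(p,move(p,r))
E
```

```text
(26.85, array([ 0.6411, -0.3421,  0.2922]), [[0.9, 0.339, 0.275], [0.324, -0.941, 0.098], [0.292, 0.002, -0.956]], array([ 0.771,  0.642, -0.412,  1.277,  0.035,  1.054, -0.779]), array([-1.1, -0.1, -1.1]), 0.0157)
[ 0.61521359 -0.34592966  0.23913323] (array([-0.04  , -0.0052,  0.0433]), array([ 0.0051,  0.3036, -0.0069]))
[ 0.5812859  -0.35846825  0.24499996] (array([-0.0729, -0.0049,  0.0271]), array([ 0.0062,  0.6236, -0.006 ]))
```

Raise the paddle toward vertical in place, above the holder, to see what tilt the arm reaches.

servo_tool --twist '[[0, 0.1, 0], [0, 0.2, 0], [0.005, 0.3, -0.007], [0.005, 0.4, -0.007], [0.006, 0.5, -0.006], [0.006, 0.58, -0.006], [0.006, 0.624, -0.006], [0.006, 0.624, -0.006], [0.006, 0.624, -0.006], [0.006, 0.624, -0.006]]' --delta_pos '[[-0.013, 0, 0.01], [-0.026, -0.002, 0.015], [-0.035, -0.005, 0.02], [-0.045, -0.005, 0.02], [-0.055, -0.005, 0.023], [-0.065, -0.005, 0.025], [-0.073, -0.005, 0.027], [-0.073, -0.005, 0.027], [-0.073, -0.005, 0.027], [-0.073, -0.005, 0.027]]' --fingers '[-1, -1, -1, -1, -1, -1, -1, -1, -1, -1]'

```text
clock: 27.85
eef_pos: [0.5826, -0.3567, 0.2468]
tcp_rot: [-2.64, -0.478, -1.31]
ft_force: [0.0, 0.3, -0.5]
gripper_width: 0.0158
```

```bash
python3 - <<'E'
from look import *
print(info()); B=(.5812,-.3585)
for t in(.8,.92):
    p,r=lean(0,0,0,.354,t,g=.65,base=(*B,.13)); print(p,move(p,r))
s=optics.read_camera("scene"); cv2.imwrite("pics/s8.png",cv2.resize(s[90:270,90:290],None,fx=3.4,fy=3.2,interpolation=cv2.INTER_CUBIC))
E
```

```text
(27.85, array([ 0.5826, -0.3567,  0.2468]), [[0.566, 0.349, 0.746], [0.213, -0.937, 0.277], [0.796, 0.002, -0.605]], array([ 1.437,  0.822, -1.015,  1.774, -0.356,  0.396, -0.136]), array([ 0. ,  0.3, -0.5]), 0.0158)
[ 0.59419855 -0.35369615  0.24416199] (array([0.0051, 0.0012, 0.0112]), array([-0.0007, -0.1207,  0.0037]))
[ 0.5812859  -0.35846825  0.24499996] (array([-0.0026,  0.0012, -0.0003]), array([-0.0009, -0.0007,  0.0037]))
```

View pics/s8.png

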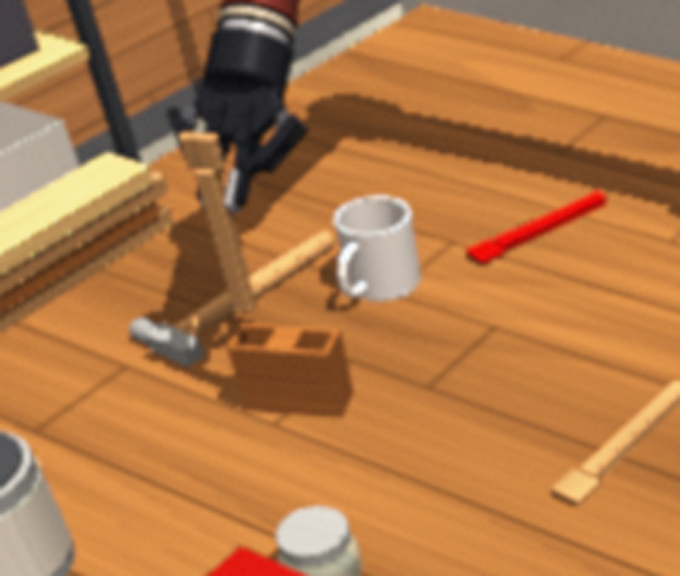

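Paddle appears near-vertical above the far cell (foot ~ crop (243,305), blade top ~ (198,135)). Checking that against the projection.

```bash
python3 - <<'E'
from look import *
m=optics.camera_model("scene"); s=ctrl.read_state(); p=s["eef_pos"]
f=p-[0,0,.115]; t=p+[0,0,.085]
print(((proj(m,[f,t])-[90,90])*[3.4,3.2]).round(0))
print('cells',((proj(m,[(.5812,-.3585,.088),(.5589,-.303,.088)])-[90,90])*[3.4,3.2]).round(0))
o=np.array([90,90]);obs=np.array([(243,305),(198,135)])/[3.4,3.2]+o
print('foot if z=.13',cast(m,obs[:1],.13),'tip z=.33',cast(m,obs[1:],.33))
E
```

```text
[[243. 302.]
 [194. 129.]]
cells [[252. 334.]
 [310. 338.]]
foot if z=.13 [[ 0.58442144 -0.35515952  0.13      ]] tip z=.33 [[ 0.58708173 -0.34794238  0.33      ]]
```

```bash
python3 - <<'E'
from look import *
m=optics.camera_model("scene"); im=cv2.imread("pics/s8.png")
g=cv2.cvtColor(im,cv2.COLOR_BGR2HSV)[...,2]; 
for nm,x0,x1 in(("B",238,285),("A",290,338)):
    w=(g[325:352,x0:x1]<95); q=np.argwhere(w)[:,::-1]+[x0,325]
    print(nm,len(q),q.mean(0),np.ptp(q,axis=0),cast(m,[q.mean(0)/[3.4,3.2]+[90,90]],.088).round(4))
mt=optics.camera_model("top"); 
print('top',[cast(mt,[(130+x/2.6,130+y/2.6)],.088).round(4) for x,y in((731,126),(682,149))])
E
```

```text
B 50 [243.58 336.62] [6 9] [[ 0.5879 -0.3631  0.088 ]]<stdin>:6: RuntimeWarning: Mean of empty slice.
  ret = um.true_divide(
Traceback (most recent call last):
ValueError: zero-size array to reduction operation maximum which has no identity
```

```bash
python3 - <<'E'
from look import *
m=optics.camera_model("scene"); mt=optics.camera_model("top")
for x,y in((257,340),(316,340)): print('scene',cast(m,[(90+x/3.4,90+y/3.2)],.088).round(4))
for x,y in((731,126),(682,149)): print('top',cast(mt,[(130+x/2.6,130+y/2.6)],.088).round(4))
B=(.5812,-.3585)
for z in(.10,.07,.04): p,r=lean(0,0,0,.354,.91,g=.65,base=(*B,z)); print(p,move(p,r))
E
```

```text
scene [[ 0.5859 -0.3474  0.088 ]]
scene [[ 0.5582 -0.296   0.088 ]]
top [[ 0.5812 -0.3608  0.088 ]]
top [[ 0.5542 -0.3022  0.088 ]]
[ 0.58236457 -0.35806961  0.2149933 ] (array([-0.0259,  0.0011,  0.0187]), array([-0.0007, -0.0107,  0.0041]))
[ 0.58236457 -0.35806961  0.1849933 ] (array([-0.0498,  0.001 ,  0.0368]), array([-0.0007, -0.0107,  0.0041]))
[ 0.58236457 -0.35806961  0.1549933 ] (array([-0.0736,  0.001 ,  0.055 ]), array([-0.0007, -0.0107,  0.0041]))
```

servo_tool --twist '[[0, -0.01, 0.004], [0, -0.01, 0.004], [0, -0.01, 0.004], [0, -0.01, 0.004], [0, -0.01, 0.004], [0, -0.01, 0.004], [0, -0.01, 0.004]]' --delta_pos '[[-0.012, 0, 0.009], [-0.026, 0, 0.019], [-0.034, 0, 0.024], [-0.042, 0, 0.03], [-0.05, 0, 0.037], [-0.057, 0, 0.043], [-0.057, 0, 0.043]]' --fingers '[-1, -1, -1, -1, -1, -1, -1]'

```text
clock: 28.6
eef_pos: [0.5819, -0.3567, 0.1736]
tcp_rot: [-2.647, -0.472, -1.294]
ft_force: [-0.2, -0.6, -0.5]
gripper_width: 0.0159
```

```bash
python3 - <<'E'
from look import *
print(info()); B=(.5812,-.3585)
for z in(.07,.04,.02): p,r=lean(0,0,0,.354,.91,g=.65,base=(*B,z)); print(p,move(p,r))
E
```

```text
(28.6, array([ 0.5819, -0.3567,  0.1736]), [[0.577, 0.347, 0.74], [0.211, -0.938, 0.276], [0.789, -0.003, -0.614]], array([ 1.418,  0.937, -0.992,  1.822, -0.323,  0.28 , -0.078]), array([-0.2, -0.6, -0.5]), 0.0159)
[ 0.58236457 -0.35806961  0.1849933 ] (array([ 0.009 ,  0.0014, -0.0071]), array([-0.0024,  0.0003, -0.0019]))
[ 0.58236457 -0.35806961  0.1549933 ] (array([-0.0147,  0.0015,  0.0114]), array([-0.0024,  0.0003, -0.0019]))
[ 0.58236457 -0.35806961  0.1349933 ] (array([-0.0305,  0.0016,  0.0236]), array([-0.0024,  0.0003, -0.0019]))
```

Foot is 29 mm into the cell with no force. Lower further, then release and back off along the tool axis.

servo_tool --twist '[[0, 0, 0], [0, 0, 0], [0, 0, 0], [0, 0, 0], [0, 0, 0]]' --delta_pos '[[-0.008, 0, 0.006], [-0.0155, 0.001, 0.012], [-0.023, 0.001, 0.018], [-0.03, 0.001, 0.0236], [-0.03, 0.001, 0.0236]]' --fingers '[-1, -1, -1, -1, -1]'

```text
clock: 29.1
eef_pos: [0.5817, -0.3573, 0.1333]
tcp_rot: [-2.646, -0.47, -1.29]
ft_force: [-0.4, -0.9, -0.1]
gripper_width: 0.0159
```

servo_tool --twist '[[0, 0, 0], [0, 0, 0], [0, 0, 0], [0, 0, 0], [0, 0, 0], [0, 0, 0], [0, 0, 0], [0, 0, 0], [0, 0, 0], [0, 0, 0], [0, 0, 0], [0, 0, 0]]' --delta_pos '[[0, 0, 0], [0, 0, 0], [0, 0, 0], [0, 0, 0], [0, 0, 0], [0, 0, -0.02], [0, 0, -0.05], [0, 0, -0.08], [0, 0, -0.11], [0, 0, -0.14], [0, 0, -0.16], [0, 0, -0.16]]' --fingers '[0.2, 0.2, 0.2, 0.2, 0.2, 0.2, 0.2, 0.2, 0.2, 0.2, 0.2, 0.2]'

```text
clock: 30.3
eef_pos: [0.4623, -0.4044, 0.2329]
tcp_rot: [-2.652, -0.467, -1.293]
ft_force: [1.3, -0.4, -1.3]
gripper_width: 0.0512
```

```bash
python3 - <<'E'
from look import *
print(info()); print(move((.47,-.03,.38),tool(0,0)))
E
```

```text
(30.3, array([ 0.4623, -0.4044,  0.2329]), [[0.579, 0.342, 0.74], [0.209, -0.94, 0.271], [0.788, -0.002, -0.616]], array([ 1.701,  0.838, -1.071,  1.851, -0.311,  0.503, -0.035]), array([ 1.3, -0.4, -1.3]), 0.0512)
(array([ 0.1986, -0.3494,  0.0167]), array([-0.1607, -0.8977,  0.3241]))
```

servo_tool --twist '[[0, 0, 0], [0, 0, 0], [-0.02, -0.12, 0.03], [-0.04, -0.24, 0.06], [-0.06, -0.36, 0.1], [-0.08, -0.48, 0.14], [-0.1, -0.6, 0.18], [-0.12, -0.72, 0.23], [-0.14, -0.84, 0.28], [-0.16, -0.898, 0.324], [-0.16, -0.898, 0.324], [-0.16, -0.898, 0.324]]' --delta_pos '[[0.032, 0, -0.025], [0.063, 0, -0.049], [0.09, -0.03, -0.06], [0.12, -0.07, -0.06], [0.13, -0.11, -0.05], [0.15, -0.15, -0.04], [0.16, -0.19, -0.03], [0.17, -0.24, -0.02], [0.18, -0.28, 0], [0.19, -0.32, 0.01], [0.1986, -0.349, 0.0167], [0.1986, -0.349, 0.0167]]' --fingers '[0.3, 0.3, 0.3, 0.3, 0.3, 0.3, 0.3, 0.3, 0.3, 0.3, 0.3, 0.3]'

```text
clock: 31.5
eef_pos: [0.47, -0.0197, 0.3803]
tcp_rot: [-3.136, -0.031, -0.001]
ft_force: [0.3, -0.7, 0.4]
gripper_width: 0.0554
```

servo_tool --twist '[[0, 0, 0], [0, 0, 0]]' --delta_pos '[[0, 0, 0], [0, 0, 0]]' --fingers '[0.2, 0.2]'

```text
clock: 31.7
eef_pos: [0.4697, -0.0185, 0.3798]
tcp_rot: [-3.135, -0.035, 0.0]
ft_force: [0.0, -0.1, 0.1]
gripper_width: 0.0514
```

```bash
python3 - <<'E'
from look import *
print(info()); o=look(save="pics/w9.png")
for f,y,L,g in o: print(L,y,move((*g,.0095),tool(y,-.65)))
E
```

```text
(31.7, array([ 0.4697, -0.0185,  0.3798]), [[1.0, 0.022, -0.0], [0.022, -1.0, 0.007], [0.0, -0.007, -1.0]], array([ 0.583,  0.275, -0.778,  1.642,  0.192,  1.304, -1.775]), array([ 0. , -0.1,  0.1]), 0.0514)
[ 259   85   29  134 1735] foot [0.3725 0.0077] yaw -0.078 len 0.197 grip115 [ 0.4871 -0.0013]
0.197 -0.078 (array([ 0.0176, -0.0162,  0.3705]), array([ 0.0263, -0.6493,  0.0961]))
```

View pics/w9.png

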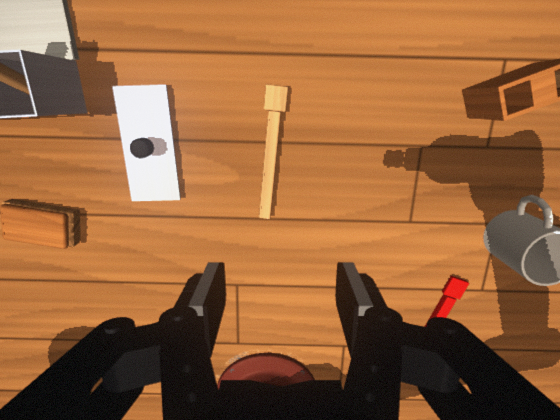

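Paddle0 is untouched at (270,150); the holder's near cell is at ~(520,96).

servo_tool --twist '[[0.006, -0.14, 0.03], [0.01, -0.28, 0.06], [0.016, -0.42, 0.08], [0.02, -0.56, 0.096], [0.026, -0.649, 0.096], [0.026, -0.649, 0.096], [0.026, -0.649, 0.096], [0.026, -0.649, 0.096], [0.026, -0.649, 0.096], [0.026, -0.649, 0.096], [0.026, -0.649, 0.096]]' --delta_pos '[[0.01, -0.01, 0.04], [0.0176, -0.016, 0.09], [0.0176, -0.0162, 0.14], [0.0176, -0.0162, 0.19], [0.0176, -0.0162, 0.24], [0.0176, -0.0162, 0.29], [0.0176, -0.0162, 0.32], [0.0176, -0.0162, 0.345], [0.0176, -0.0162, 0.362], [0.0176, -0.0162, 0.364], [0.0176, -0.0162, 0.364]]' --fingers '[0.2, 0.2, 0.2, 0.2, 0.2, 0.2, 0.2, 0.2, 0.2, 0.2, 0.2]'

```text
clock: 32.85
eef_pos: [0.4873, -0.0019, 0.0163]
tcp_rot: [-2.952, 0.117, 0.994]
ft_force: [-1.1, -0.4, 0.9]
gripper_width: 0.051
```

```bash
python3 - <<'E'
from look import *
print(info());print(move((.4871,-.0013,.0095),tool(-.078,-.65)))
E
```

```text
(32.85, array([ 0.4873, -0.0019,  0.0163]), [[0.794, -0.079, -0.603], [-0.063, -0.997, 0.048], [-0.605, 0.0, -0.796]], array([ 0.302,  1.053, -0.581,  1.535,  0.347,  1.34 , -2.036]), array([-1.1, -0.4,  0.9]), 0.051)
(array([ 0.0039, -0.0006,  0.0056]), array([-0.0004, -0.0006, -0.0011]))
```

servo_tool --twist '[[0, 0, 0], [0, 0, 0], [0, 0, 0], [0, 0, 0], [0, 0, 0], [0, 0, 0], [0, 0, 0], [0, 0, 0], [0, 0, 0]]' --delta_pos '[[0.0039, -0.0006, 0.0056], [0.0039, -0.0006, 0.0056], [0.0039, -0.0006, 0.0056], [0.0039, -0.0006, 0.0056], [0.0039, -0.0006, 0.0056], [0.0039, -0.0006, 0.0056], [0.0039, -0.0006, 0.0056], [0.0039, -0.0006, 0.0056], [0.0039, -0.0006, 0.0056]]' --fingers '[0.2, -1, -1, -1, -1, -1, -1, -1, -1]'

```text
clock: 33.75
eef_pos: [0.4877, -0.0012, 0.0103]
tcp_rot: [-2.952, 0.117, 0.992]
ft_force: [2.6, -0.4, 5.7]
gripper_width: 0.0158
```

servo_tool --twist '[[0, 0, 0], [0, 0, 0], [0, 0.1, 0], [0, 0.2, -0.02], [0, 0.3, -0.04], [0, 0.42, -0.06], [0, 0.54, -0.08], [0, 0.66, -0.1], [0, 0.78, -0.12], [0, 0.9, -0.14], [0, 0.95, -0.16], [0, 0.95, -0.16]]' --delta_pos '[[-0.012, 0, -0.016], [-0.036, 0, -0.048], [-0.06, 0, -0.08], [-0.09, 0, -0.12], [-0.11, 0.02, -0.16], [-0.12, 0.05, -0.19], [-0.12, 0.09, -0.22], [-0.12, 0.13, -0.25], [-0.12, 0.16, -0.27], [-0.12, 0.18, -0.28], [-0.12, 0.2, -0.28], [-0.12, 0.2, -0.28]]' --fingers '[-1, -1, -1, -1, -1, -1, -1, -1, -1, -1, -1, -1]'

```text
clock: 34.95
eef_pos: [0.5417, -0.2112, 0.3052]
tcp_rot: [-3.072, -0.093, -0.466]
ft_force: [1.0, -0.5, -1.4]
gripper_width: 0.0157
```

```bash
python3 - <<'E'
from look import *
print(info()); A=(.5585,-.3025)
p,r=lean(0,0,0,.354,.5,g=.65,base=(*A,.22)); print(p,move(p,r))
E
```

```text
(34.95, array([ 0.5417, -0.2112,  0.3052]), [[0.953, 0.064, 0.295], [0.054, -0.998, 0.042], [0.297, -0.024, -0.955]], array([ 1.   ,  0.434, -0.854,  1.729,  0.284,  0.846, -1.43 ]), array([ 1. , -0.5, -1.4]), 0.0157)
[ 0.60256324 -0.28621563  0.32496785] (array([ 0.0599,  0.0783, -0.004 ]), array([ 0.0914,  0.1934, -0.2765]))
```

servo_tool --twist '[[0.03, 0.06, -0.09], [0.06, 0.13, -0.18], [0.0914, 0.193, -0.2765], [0.0914, 0.193, -0.2765], [0.0914, 0.193, -0.2765], [0.0914, 0.193, -0.2765]]' --delta_pos '[[0.02, 0.025, 0], [0.04, 0.05, 0], [0.06, 0.078, -0.004], [0.06, 0.078, -0.004], [0.06, 0.078, -0.004], [0.06, 0.078, -0.004]]' --fingers '[-1, -1, -1, -1, -1, -1]'

```text
clock: 35.55
eef_pos: [0.6028, -0.2829, 0.3253]
tcp_rot: [-2.914, -0.526, -0.742]
ft_force: [0.5, 1.0, -0.4]
gripper_width: 0.016
```

```bash
python3 - <<'E'
from look import *
print(info()); A=(.5585,-.3025)
p,r=lean(0,0,0,.354,.91,g=.65,base=(*A,.17)); print(p,move(p,r))
m=optics.camera_model("wrist"); cv2.imwrite("pics/w10.png",optics.read_camera("wrist"))
E
```

```text
(35.55, array([ 0.6028, -0.2829,  0.3253]), [[0.823, 0.35, 0.448], [0.307, -0.937, 0.168], [0.478, -0.001, -0.878]], array([ 1.176,  0.619, -1.026,  1.548,  0.271,  0.845, -1.002]), array([ 0.5,  1. , -0.4]), 0.016)
[ 0.55966457 -0.30206961  0.2849933 ] (array([-0.0606,  0.0029,  0.0129]), array([-0.0032,  0.4111,  0.0019]))
```

servo_tool --twist '[[0, 0.1, 0], [0, 0.2, 0], [0, 0.3, 0], [-0.003, 0.411, 0.002], [-0.003, 0.411, 0.002], [-0.003, 0.411, 0.002], [-0.003, 0.411, 0.002], [-0.003, 0.411, 0.002]]' --delta_pos '[[-0.015, 0, 0.003], [-0.03, 0.001, 0.006], [-0.045, 0.002, 0.01], [-0.0606, 0.003, 0.013], [-0.0606, 0.003, 0.013], [-0.0606, 0.003, 0.013], [-0.0606, 0.003, 0.013], [-0.0606, 0.003, 0.013]]' --fingers '[-1, -1, -1, -1, -1, -1, -1, -1]'

```text
clock: 36.4
eef_pos: [0.5616, -0.3002, 0.2876]
tcp_rot: [-2.649, -0.482, -1.298]
ft_force: [-0.0, 0.0, 0.3]
gripper_width: 0.0158
```

```bash
python3 - <<'E'
from look import *
print(info()); A=(.5585,-.3025)
for z in(.12,.06,.02):
  p,r=lean(0,0,0,.354,.91,g=.65,base=(*A,z)); print(p,move(p,r))
m=optics.camera_model("top"); im=optics.read_camera("top"); s=optics.read_camera("scene")
a=cv2.resize(im[130:230,340:460],None,fx=4,fy=4,interpolation=cv2.INTER_CUBIC); b=cv2.resize(s[110:230,110:230],(400,400),interpolation=cv2.INTER_CUBIC)
cv2.imwrite("pics/chk.png",np.hstack([cv2.copyMakeBorder(a[:400,:390],0,0,0,0,cv2.BORDER_CONSTANT),b]))
E
```

```text
(36.4, array([ 0.5616, -0.3002,  0.2876]), [[0.573, 0.35, 0.741], [0.218, -0.937, 0.274], [0.79, 0.005, -0.613]], array([ 1.549,  0.824, -1.298,  1.882,  0.188,  0.347, -0.732]), array([-0. ,  0. ,  0.3]), 0.0158)
[ 0.55966457 -0.30206961  0.2349933 ] (array([-0.0431,  0.0008,  0.0303]), array([-0.    , -0.0006,  0.006 ]))
[ 0.55966457 -0.30206961  0.1749933 ] (array([-0.0905,  0.0005,  0.0671]), array([-0.    , -0.0006,  0.006 ]))
[ 0.55966457 -0.30206961  0.1349933 ] (array([-0.1221,  0.0003,  0.0916]), array([-0.    , -0.0006,  0.006 ]))
```

servo_tool --twist '[[0, 0, 0.006], [0, 0, 0.006], [0, 0, 0.006], [0, 0, 0.006], [0, 0, 0.006], [0, 0, 0.006], [0, 0, 0.006], [0, 0, 0.006]]' --delta_pos '[[-0.02, 0.001, 0.013], [-0.043, 0.001, 0.03], [-0.055, 0.001, 0.04], [-0.065, 0.001, 0.047], [-0.073, 0.001, 0.053], [-0.081, 0.001, 0.06], [-0.0905, 0.001, 0.067], [-0.0905, 0.001, 0.067]]' --fingers '[-1, -1, -1, -1, -1, -1, -1, -1]'

```text
clock: 37.3
eef_pos: [0.5584, -0.3028, 0.1723]
tcp_rot: [-2.649, -0.471, -1.292]
ft_force: [-0.4, -0.1, -1.0]
gripper_width: 0.0158
```

```bash
python3 - <<'E'
from look import *
print(info()); A=(.5585,-.3025)
for z in(.06,.02):
  p,r=lean(0,0,0,.354,.91,g=.65,base=(*A,z)); print(p,move(p,r))
E
```

```text
(37.3, array([ 0.5584, -0.3028,  0.1723]), [[0.578, 0.346, 0.739], [0.21, -0.938, 0.275], [0.788, -0.003, -0.615]], array([ 1.476,  0.965, -1.142,  1.98 ,  0.273,  0.14 , -0.678]), array([-0.4, -0.1, -1. ]), 0.0158)
[ 0.55966457 -0.30206961  0.1749933 ] (array([ 0.003 , -0.0003, -0.0005]), array([-0.0015,  0.0017, -0.0031]))
[ 0.55966457 -0.30206961  0.1349933 ] (array([-0.0285, -0.0001,  0.0241]), array([-0.0015,  0.0017, -0.0031]))
```

servo_tool --twist '[[0, 0, 0], [0, 0, 0], [0, 0, 0], [0, 0, 0], [0, 0, 0]]' --delta_pos '[[-0.007, 0, 0.006], [-0.014, 0, 0.012], [-0.021, 0, 0.018], [-0.0285, 0, 0.024], [-0.0285, 0, 0.024]]' --fingers '[-1, -1, -1, -1, -1]'

```text
clock: 37.8
eef_pos: [0.5589, -0.3019, 0.1331]
tcp_rot: [-2.648, -0.469, -1.288]
ft_force: [0.4, 0.1, -0.9]
gripper_width: 0.016
```

servo_tool --twist '[[0, 0, 0], [0, 0, 0], [0, 0, 0], [0, 0, 0], [0, 0, 0], [0, 0, 0], [0, 0, 0], [0, 0, 0], [0, 0, 0], [0, 0, 0], [0, 0, 0], [0, 0, 0]]' --delta_pos '[[0, 0, 0], [0, 0, 0], [0, 0, 0], [0, 0, 0], [0, 0, 0], [0, 0, -0.02], [0, 0, -0.05], [0, 0, -0.08], [0, 0, -0.11], [0, 0, -0.14], [0, 0, -0.16], [0, 0, -0.16]]' --fingers '[0.2, 0.2, 0.2, 0.2, 0.2, 0.2, 0.2, 0.2, 0.2, 0.2, 0.2, 0.2]'

```text
clock: 39.0
eef_pos: [0.44, -0.3484, 0.233]
tcp_rot: [-2.652, -0.465, -1.291]
ft_force: [1.1, 0.9, -0.2]
gripper_width: 0.0511
```

```bash
python3 - <<'E'
from look import *
print(info()); print(move((.43,-.2,.42),tool(.2,.3)))
E
```

```text
(39.0, array([ 0.44  , -0.3484,  0.233 ]), [[0.58, 0.342, 0.739], [0.208, -0.94, 0.271], [0.787, -0.003, -0.616]], array([ 1.818,  0.922, -1.332,  2.01 ,  0.17 ,  0.38 , -0.523]), array([ 1.1,  0.9, -0.2]), 0.0511)
(array([ 0.1724, -0.1435, -0.0824]), array([-0.0885, -0.6052,  0.1225]))
```

Move the arm up and clear, then check everything from both cameras.

servo_tool --twist '[[0, 0, 0], [0, 0, 0], [-0.02, -0.12, 0.02], [-0.03, -0.24, 0.04], [-0.05, -0.36, 0.07], [-0.07, -0.48, 0.1], [-0.088, -0.605, 0.122], [-0.088, -0.605, 0.122], [-0.088, -0.605, 0.122]]' --delta_pos '[[0.032, 0, -0.025], [0.063, 0, -0.049], [0.09, -0.03, -0.065], [0.12, -0.06, -0.08], [0.14, -0.09, -0.083], [0.16, -0.12, -0.083], [0.172, -0.1435, -0.082], [0.172, -0.1435, -0.082], [0.172, -0.1435, -0.082]]' --fingers '[0.3, 0.3, 0.3, 0.3, 0.3, 0.3, 0.3, 0.3, 0.3]'

```text
clock: 39.9
eef_pos: [0.4314, -0.197, 0.4196]
tcp_rot: [-3.061, -0.32, -0.464]
ft_force: [0.7, -0.4, -0.3]
gripper_width: 0.0554
```

```bash
python3 - <<'E'
from look import *
print(info()); t=optics.read_camera("top"); s=optics.read_camera("scene"); w=optics.read_camera("wrist")
m=optics.camera_model("scene"); mt=optics.camera_model("top")
a=cv2.resize(s[130:330,100:430],(660,400)); b=cv2.resize(t[130:230,130:460],(660,200))
cv2.imwrite("pics/fin.png",np.vstack([a,b]))
sc=lambda P:((proj(m,P)-[100,130])*2).round(0).tolist(); tc=lambda P:((proj(mt,P)-[130,130])*2).round(0).tolist()
P=[(.5815,-.3575,.205),(.5585,-.3025,.205)]; print('paddle tips upright expected scene',sc(P),'top',tc(P))
E
```

```text
(39.9, array([ 0.4314, -0.197 ,  0.4196]), [[0.934, 0.207, 0.29], [0.198, -0.978, 0.059], [0.296, 0.002, -0.955]], array([ 1.458,  0.181, -1.128,  1.722,  0.007,  1.084, -1.008]), array([ 0.7, -0.4, -0.3]), 0.0554)
paddle tips upright expected scene [[113.0, 71.0], [149.0, 73.0]] top [[587.0, 75.0], [547.0, 91.0]]
```

View pics/fin.png

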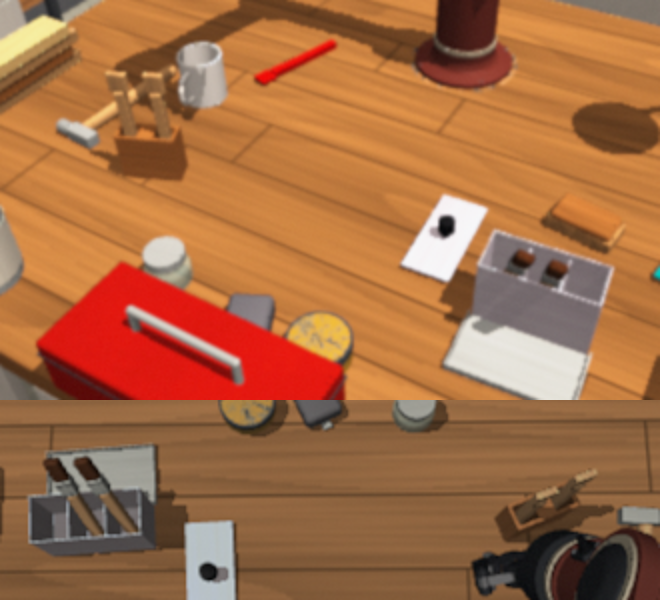

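Final view: both paddles stand in the holder (tips (117,75),(155,76), expected (113,71),(149,73)), both brushes lean over the tray, cover flat knob up, bystanders in place. One numeric check of the brush tips by two-view triangulation.

```bash
python3 - <<'E'
from look import *
m=optics.camera_model("scene"); mt=optics.camera_model("top")
def tri(a,b):
    # a scene px, b top px
    A=[];y=[]
    for c,p in((m,a),(mt,b)):
        P0=cast(c,p,0)[0]; o=c["extrinsics"][:3,3]; d=(P0-o)/np.linalg.norm(P0-o); M=np.eye(3)-np.outer(d,d); A.append(M);y.append(M@o)
    return np.linalg.lstsq(np.vstack(A),np.hstack(y),rcond=None)[0]
inv=R.from_euler('z',-TY)
for s,t in(((558,268),(50,64)),((523,258),(82,64))):
    P=tri((100+s[0]/2,130+s[1]/2),(130+t[0]/2,130+t[1]/2)); print(P.round(3),'tin',inv.apply(P-[*T0,0]).round(3))
for s,t in(((117,75),(590,77)),((155,76),(548,92))): print('paddle',tri((100+s[0]/2,130+s[1]/2),(130+t[0]/2,130+t[1]/2)).round(3))
P=cast(mt,[(130+208/2,130+172/2)],.046)[0]; print('cover knob',P.round(3),np.linalg.norm(P[:2]-T0).round(3))
print(ctrl.read_state()["clock"]); job.job_done()
E
```

```text
[0.613 0.389 0.174] tin [0.059 0.028 0.174]
[0.614 0.345 0.17 ] tin [ 0.057 -0.016  0.17 ]
paddle [ 0.578 -0.361  0.196]
paddle [ 0.556 -0.3    0.201]
cover knob [0.477 0.181 0.046] 0.193
40.05
the job is handed in; nothing more can be done
```

The job is done and handed in at about 40 s of the 210 s; `job_done` gave no verdict. Only two brushes were on the bench.

**What I did:**
- **Cover:** lifted by its knob and laid flat on the bench, knob up.
- **Brushes:** both stand handle down in the tin, one in the middle cell and one in the −y cell, leaning over the tray wall.
- **Paddles:** each stands blade up in its own holder cell.

**Last checks, from two-camera measurements:**

| Item | Measured | Required |
|---|---|---|
| Brush tips, x in the tin frame | 57–59 mm | over 36 mm |
| Brush tips, height | 170–174 mm | over 150 mm |
| Paddle tips, height | 196–201 mm | over 170 mm |
| Cover, distance from the tin | 193 mm | over 120 mm |

- The last pictures show the bystanders and look-alikes in view where they were. The gripper was empty and clear of everything.
- The brush and paddle foot depths could not be seen directly; I inferred them from the tip positions and how far each was lowered.
- One view disagreed: the scene camera put the holder cells 5–12 mm away from where the wrist and top cameras did. I used the wrist and top values, and both paddles went in without contact force.

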